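# Unload the digestion heater and throttle the fume extraction

### The arm

A 7-joint arm with a two-finger parallel gripper is mounted at the origin on the work surface. World frame = base frame: x ahead of the robot, y to its left, z up, the work surface at z = 0. Lengths are in m, angles in rad, forces in N, time in s.
With the tool pointing down it reaches from about 0.425 to 0.925 m from the base axis. Payload 6.8 kg.
Tool frame: the origin (TCP) lies on the centre line of the jaws, within the pads' length; the fingertips stand 25 mm ahead of it and the grasp point (between the pads) lies 6 mm ahead of it; z points along the fingers, y is the line along which they close (so a half turn about z gives the same grasp; the last joint's range is limited). The gripper opens to 85 mm and grips with 20 to 120 N. Pads are 22 mm wide; open, the fingers measure 114 mm over their backs; the gripper's body (76 mm by 85 mm) begins 54 mm behind the grasp point. The pads swing forward as they close: fully open they stand 13 mm farther back than shut.
Start: joints at [1.033, 0.477, 0.022, 1.555, -0.011, 1.109, -0.083], TCP at [0.281, -0.614, 0.256] pointing down, gripper open.
Joint ranges: [-2.96, 2.96], [-0.34, 2.1], [-1.41, 1.46], [0.24, 2.44], [-1.37, 4.51], [0.17, 1.92], [-2.96, 2.96]. Speed limits (rad/s): [2.39, 2.39, 3.14, 3.14, 3.14, 3.14, 3.14].

### API

Orientations are given as a rotation vector (axis times angle).
In Python, from bench import status, imaging, workorder gives the robot as it stands.
- The arm moves only by the tool send_rows, never from a script. Its argument "steps" is a list of rows, each an object of numbers: "dx", "dy", "dz": the shift along the tool's x, y, z in cm; "yaw": the turn about the tool's z in degrees; "gripper": the opening, from 0 (shut) to 1 (fully open). A call has 1 to 5 rows; each row is the pose to reach, as a shift and turn from the pose commanded when the call began, along the tool's axes at that moment; what a row does not reach only later rows make up. A row lasts 1/8 s, in which the tool goes at most 62.5 mm and 10.7 degrees, less where a joint would pass 70% of its speed; a pose out of reach is approached as far as the arm can. A call with a gripper value outside its range is refused whole. The fingers move at their own pace and stop on an object; "force" is the grip in N (left out, the last holds). Time passes only in rows, so rows that repeat a pose let the fingers close. It gives the time, the measured TCP pose, the force, the opening and the grip force at its end, in the units of the state.
- status.get_obs(): the state, without advancing time (a new reading comes with each control period).
- imaging.grab_frame(name): name is "side" or "top"; returns a dict with "color" (480x640x3 uint8, red, green, blue), "depth" (480x640 float32, m along the optical axis (not along the pixel's ray), 0 where there is no reading), "K" (3x3 intrinsics, pixels), "R" (3x3) and "t" (3): a world point X has camera coordinates R X + t. Camera axes: x right, y down, z forward; pixel columns grow to the right and rows downward; lengths in m; the calibration is good to about 2 mm. A picture is of the moment at which its call begins.
- workorder.hand_in(): hands the job in; it is judged then, once.
The state is a dict: "clock": time; "joints": joint angles; "qvel": joint speeds; "tau": joint torques, N m; "tcp_pos": TCP position; "orientation": TCP orientation; "contact_force": force on the tool from outside, world axes, zero at the start; "moment": the same for the moment, N m; "grip_width": finger opening in m; "gripper_force": force on a finger pad.
Only numpy, scipy, OpenCV 4.12 (cv2) and the standard library are available. Lean on these libraries where they do the work, as an engineer would, in place of code of your own. Each camera call takes 0.05 s, during which the arm holds its last target. There are 200 camera calls.

### The job

The digestion is finished: before any tube comes out, swing the fume extractor's damper lever fully open and turn the heater's thermostat knob fully anticlockwise to off; then lift every tube out of the hot block and stand each one in a compartment of the wire basket, never letting a tube fall over. When the block is empty, put the metal cover properly down over it, and with all the tubes in the basket bring the damper lever back to the half-open (45 degree, middle) mark. Leave the knob off, and do not disturb the other glassware.

Things in the scene. Friction and masses are not known exactly. Their poses are not given: they have to be found in the camera images.
- heater: Fixed dry-block digestion heater, white housing 275 x 224 mm, deck 85 mm above the bench. Origin on the bench; the housing spans x -155 (front, control end) to +120 mm, y -112 to +112 mm. At the rear an aluminium block with six wells stands 12 mm proud of the deck; the thermostat knob is on the front deck at x = -105 mm, y = 0.
- block_top (a point): Centre of the block's top face, 97 mm above the bench, at x = +50 mm, y = 0 of the heater, whose axes it has. The block is 110 (x) by 182 (y) mm. Its six round wells, 29 mm across and 72 mm deep (floor 25 mm above the bench), are at x = -26 and +26 mm, y = -60, 0 and +60 mm from here.
- thermostat (a joint): Angle of the heater's thermostat knob, rad: 0 = off, fully anticlockwise seen from above, at the end stop; grows clockwise, up to 4.2. It starts 1.3 to 3.4 from off, has 0.04 N m of friction and stays where it is left.
- thermostat_grip (a point): On the knob's axis at the height to grip, 122 mm above the bench. Black 44 mm knob with an upright finger bar, 42 mm long along this point's x axis, 14 mm thick, its top 7 mm above this point and its foot on the knob's disc 23 mm below. The axes turn with the knob about the vertical; at angle 0 the bar lies along the heater's x axis.
- basket: Loose steel-wire tube basket, 96 (x) by 154 (y) by 95 mm high, about 0.55 kg; walls and floor 4 mm. 2 by 3 compartments, each about 42 x 46 mm inside, centred at x = -23 and +23 mm, y = -50, 0 and +50 mm; dividers 88 mm high. Origin: centre of its underside.
- cover: Loose steel cover for the block, about 0.35 kg: plate 128 (x) by 200 (y) mm with a skirt 10 mm deep below its edge (inside 122 x 194 mm: 6 mm free round the block) and a bar handle on top. Origin: centre of the skirt's lower edge, 14 mm below the plate's top. Starts upright on the bench; seated on the block its origin is 87 mm above the bench. Fits either way round.
- cover_grip (a point): Middle of the cover's bar handle, 54 mm above the cover's origin: a round black bar, 12 mm thick, running 84 mm along the cover's x axis; the cover's axes.
- extractor: Fixed bench fume extractor: grey filter box, 260 x 280 x 235 mm, joined by a round metal duct (100 mm diameter, along this body's y axis, centre 105 mm up) to a rectangular cowl facing the heater. Origin on the bench under the damper spindle; the cowl reaches y = -160 mm (its top 165 mm above the bench), the filter box y = +160 to +440 mm.
- damper_hinge (a point): Where the damper's vertical spindle, the lever's axis, leaves the top of the duct, 162 mm above the bench; the extractor's axes.
- damper (a joint): Angle of the duct damper's lever, rad. 0 = closed: lever across the duct, along the extractor's -x. Grows anticlockwise seen from above to 1.571 = fully open at its stop: lever in line with the duct, along -y, to the cowl. 0.785 = half open, the middle one of three black marks on the steel plate below. Starts 0 to 0.5; friction 0.15 N m, stays where left.
- damper_tip (a point): In the upright round black handle at the lever's end, 115 mm from the spindle axis, 194 mm above the bench: 22 mm in diameter, 40 mm tall, from 24 mm below this point to 16 mm above it. Moves with the lever.
- tube0: Glass digestion tube with grey cap, 140 mm long, about 70 g (one of six alike; two to four are present, absent ones are None). Glass 25 mm in diameter, flat foot; cap 30 mm in diameter, the top 24 mm. Origin: centre of its foot, z axis along the tube. Starts upright in the well at x = -26, y = -60 mm from block_top.
- tube1: Glass digestion tube with grey cap, 140 mm long, about 70 g (one of six alike; two to four are present, absent ones are None). Glass 25 mm in diameter, flat foot; cap 30 mm in diameter, the top 24 mm. Origin: centre of its foot, z axis along the tube. Starts upright in the well at x = 26, y = -60 mm from block_top.
- tube2: Glass digestion tube with grey cap, 140 mm long, about 70 g (one of six alike; two to four are present, absent ones are None). Glass 25 mm in diameter, flat foot; cap 30 mm in diameter, the top 24 mm. Origin: centre of its foot, z axis along the tube. Starts upright in the well at x = -26, y = 0 mm from block_top.
- tube3: Glass digestion tube with grey cap, 140 mm long, about 70 g (one of six alike; two to four are present, absent ones are None). Glass 25 mm in diameter, flat foot; cap 30 mm in diameter, the top 24 mm. Origin: centre of its foot, z axis along the tube. Starts upright in the well at x = 26, y = 0 mm from block_top.
- tube4: Glass digestion tube with grey cap, 140 mm long, about 70 g (one of six alike; two to four are present, absent ones are None). Glass 25 mm in diameter, flat foot; cap 30 mm in diameter, the top 24 mm. Origin: centre of its foot, z axis along the tube. Starts upright in the well at x = -26, y = 60 mm from block_top.
- tube5: Glass digestion tube with grey cap, 140 mm long, about 70 g (one of six alike; two to four are present, absent ones are None). Glass 25 mm in diameter, flat foot; cap 30 mm in diameter, the top 24 mm. Origin: centre of its foot, z axis along the tube. Starts upright in the well at x = 26, y = 60 mm from block_top.
- reagent_bottle: Bystander: brown glass reagent bottle, 72 mm diameter, 150 mm tall; origin at its foot.
- beaker: Bystander: empty glass beaker, 84 mm diameter, 100 mm tall; origin at its foot.
- dishes: Bystander: stack of two glass dishes, 90 mm diameter, 29 mm tall; origin at its foot.

How it is judged:
On the way, in this order (a step that is already met when the one before it is completed fails the run):
1. the damper is fully open and the thermostat is off (value of joint damper above 1.47 rad and value of joint thermostat below 0.1 rad), for 0.2 s.
2. every tube stands in the basket (x of tube0 in the frame of basket between -0.046 and 0.046 m and y of tube0 in the frame of basket between -0.075 and 0.075 m and z of each of tube0, tube1, tube2, tube3, tube4, tube5 in the frame of basket below 0.02 m and angle between each of tube0, tube1, tube2, tube3, tube4, tube5's own z axis and vertical below 0.5 rad and x of tube1 in the frame of basket between -0.046 and 0.046 m and y of tube1 in the frame of basket between -0.075 and 0.075 m and x of tube2 in the frame of basket between -0.046 and 0.046 m and y of tube2 in the frame of basket between -0.075 and 0.075 m and x of tube3 in the frame of basket between -0.046 and 0.046 m and y of tube3 in the frame of basket between -0.075 and 0.075 m and x of tube4 in the frame of basket between -0.046 and 0.046 m and y of tube4 in the frame of basket between -0.075 and 0.075 m and x of tube5 in the frame of basket between -0.046 and 0.046 m and y of tube5 in the frame of basket between -0.075 and 0.075 m), for 0.3 s.
At the end, for the whole second after the job is handed in: Each tube stands in the basket (foot within 20 mm of its underside, lean under 0.5 rad); cover down over the block (centre within 12 mm, origin 82-92 mm up, level to 0.06, square to 0.15 rad); damper within 0.1 rad of 0.785; thermostat within 0.1 rad of off; all at rest (all of step 2 and horizontal distance between cover and block_top below 0.012 m and z of cover in the frame of heater between 0.082 and 0.092 m and angle between cover's own z axis and vertical below 0.06 rad and angle between the x axis of cover and the x axis of heater, either way round below 0.15 rad and value of joint damper between 0.685 and 0.885 rad and value of joint thermostat below 0.1 rad and linear speed of each of tube0, tube1, tube2, tube3, tube4, tube5, basket, cover below 0.02 m/s); the robot touches nothing.
It fails at once if a tube is lifted out of the block (foot more than 100 mm above the bench) while the damper is not fully open or the thermostat is not off (height (world z) of any of tube0, tube1, tube2, tube3, tube4, tube5 above 0.1 m and (value of joint damper below 1.4 rad or value of joint thermostat above 0.15 rad)).
It fails at once if a tube falls over (leans more than 0.9 rad) (angle between any of tube0, tube1, tube2, tube3, tube4, tube5's own z axis and vertical above 0.9 rad).
It fails at once if the other glassware is disturbed: moved more than 30 mm or tipped by more than 0.3 rad (distance of any of reagent_bottle, beaker, dishes from where it was at the start of the episode above 0.03 m or angle between any of reagent_bottle, beaker, dishes's own z axis and vertical above 0.3 rad).
Of tube0, tube1, tube2, tube3, tube4, tube5 only 2 to 4 are there at a start; the rules pass over those that are not, and their reading is None.
At some moment in a run one of basket, cover may be knocked a few centimetres aside while the robot is not near it.
It also fails if it takes over 210 s, if anything falls off the work surface, if the arm or the gripper's body presses on something with over 40 N, if the wrist force passes 120 N, or if a joint passes its speed limit or range.

## Working session

There is one attempt and no reset: what is moved stays moved. The work goes in short steps, Python scripts to look and compute and a tool call to move; the robot and the scene stay as the last step left them, time stands still between calls to the robot, and variables do not carry over. Pictures are saved under pics/ and viewed, at most 14 in all, crops included, and the job is handed in when it is done.

Besides the shell and the picture viewer there is one more tool, called after "Request:" as name([rows], argument=value, ...), one row to a line, values as JSON. send_rows: Moves the arm, as the interface text tells. Its arguments: {"type":"object","properties":{"steps":{"type":"array"},"force":{"type":"number"}},"required":["steps"]}

```bash
ls; mkdir -p pics; python3 - <<'E'
from bench import status, imaging
import cv2,pickle
o=status.get_obs(); print(o)
for n in("side","top"):
    f=imaging.grab_frame(n); pickle.dump(f,open(f"{n}0.pkl","wb")); cv2.imwrite(f"pics/{n}0.png",f["color"][:,:,::-1]); print(n,f["K"],f["R"],f["t"])
E
```

```text
pics
{'clock': 0.0, 'joints': array([ 1.03294704,  0.47776961,  0.02233315,  1.55643659, -0.0114782 ,
        1.1092733 , -0.08314085]), 'qvel': array([-1.26107273e-04, -1.11790337e-03, -1.04081933e-03,  1.06545822e-03,
        9.27248933e-04,  5.07504737e-05, -2.97826304e-04]), 'tau': array([-1.75376795e-04, -5.96443856e+01,  1.60773341e+00, -2.81190741e+01,
        1.24327347e-02,  9.27876681e-03, -6.50831922e-07]), 'tcp_pos': array([ 0.2810021 , -0.61314521,  0.25535226]), 'orientation': array([-3.06770439e+00, -6.69502046e-01,  8.10491192e-04]), 'contact_force': array([ 0.11720998, -0.98376241,  0.86933448]), 'moment': array([ 0.01636148,  0.00453253, -0.03072285]), 'gripper_force': 0.0, 'grip_width': 0.08552350751337787}
side [[458.42967822   0.         318.06815233]
 [  0.         458.42967822 239.95513637]
 [  0.           0.           1.        ]] [[ 0.91128554 -0.41124092 -0.02096586]
 [-0.31981612 -0.67478453 -0.66511915]
 [ 0.25937678  0.61281868 -0.74644286]] [-0.48555065  0.28269061  0.88921459]
top [[620.29115278   0.         313.82256842]
 [  0.         620.29115278 241.17782121]
 [  0.           0.           1.        ]] [[ 0.00972162 -0.99994196 -0.00464495]
 [-0.99785559 -0.00940044 -0.0647754 ]
 [ 0.06472798  0.00526471 -0.99788906]] [0.01671527 0.5657866  1.35911823]
```

View pics/side0.png

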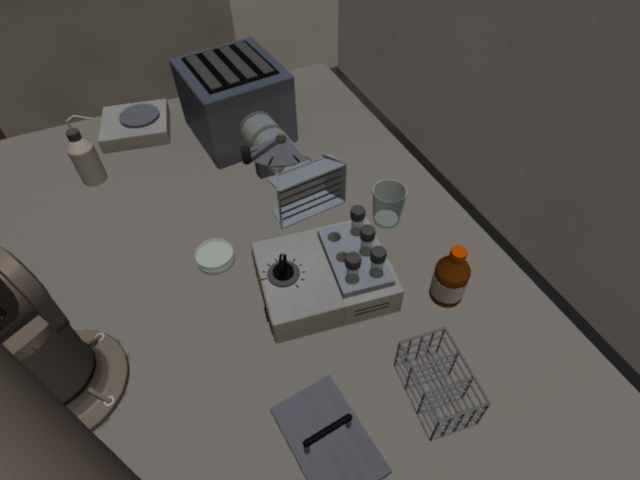

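View pics/top0.png

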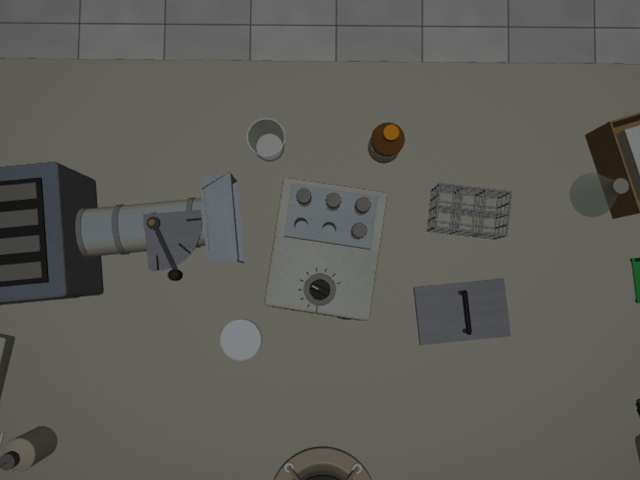

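The top view shows the damper pivot at (153,223) with its handle at (175,274), so the lever is about 0.4 rad from closed. There are four tube caps at (304,196), (333,200), (363,205) and (359,231). The knob is at (320,289), the basket around (470,211) and the cover around (462,311). The side view agrees.

```bash
cat > h.py <<'E'
import numpy as np, cv2
from bench import status, imaging
from scipy.spatial.transform import Rotation as Ro
def ray(f,p,z):
    "pixel(s) -> world points on plane z"
    p=np.atleast_2d(np.asarray(p,float)); d=np.c_[p,np.ones(len(p))]@np.linalg.inv(f["K"]).T@f["R"]
    c=-f["R"].T@f["t"]; return (c+d*((z-c[2])/d[:,2])[:,None])
def proj(f,X):
    c=np.atleast_2d(X)@f["R"].T+f["t"]; u=c@f["K"].T; return u[:,:2]/u[:,2:]
def cloud(f):
    h,w=f["depth"].shape; v,u=np.mgrid[:h,:w]; d=f["depth"]
    c=np.stack([(u-f["K"][0,2])*d/f["K"][0,0],(v-f["K"][1,2])*d/f["K"][1,1],d],-1)
    return np.where(d[...,None]>0,(c-f["t"])@f["R"],np.nan)
def rect(P): # min-area rect of xy points: centre, sizes, long-axis angle (deg, mod 180)
    b=cv2.boxPoints(cv2.minAreaRect((P[:,:2]*1000).astype(np.float32))); e=[b[1]-b[0],b[2]-b[1]]
    L=[np.linalg.norm(x) for x in e]; l=e[int(np.argmax(L))]
    return b.mean(0)/1000,sorted(L),np.degrees(np.arctan2(l[1],l[0]))%180
def delta(target,yawdeg=None):
    "world target TCP -> shift in tool cm; tool yaw (world deg of tool y axis) wanted"
    o=status.get_obs(); R=Ro.from_rotvec(o["orientation"]).as_matrix()
    d=R.T@(np.array(target)-o["tcp_pos"])*100; ya=np.degrees(np.arctan2(R[1,1],R[0,1]))
    y=None if yawdeg is None else -((yawdeg-ya+90)%180-90)
    print("tcp",o["tcp_pos"].round(4),"yaxis deg",ya.round(1),"tool d cm",d.round(2),"yaw",y,"j7",o["joints"][6].round(2))
E
python3 - <<'E'
from h import *; import pickle
f=pickle.load(open("top0.pkl","rb")); W=cloud(f)
Z=W[...,2]
def big(m):
    m=cv2.morphologyEx(m.astype(np.uint8),cv2.MORPH_OPEN,np.ones((3,3)));n,l,s,_=cv2.connectedComponentsWithStats(m); return l,s
def comps(m,roi):
    mm=np.zeros_like(m);x0,y0,x1,y1=roi;mm[y0:y1,x0:x1]=m[y0:y1,x0:x1]
    l,s=big(mm);i=1+np.argmax(s[1:,4]);return l==i
m=comps((Z>.075)&(Z<.115),(255,170,395,330));cnt=W[m];print("heater",rect(cnt),np.nanmedian(cnt[:,2]))
hsv=cv2.cvtColor(f["color"],cv2.COLOR_RGB2HSV)
m=comps((Z>.091)&(Z<.105),(255,170,395,260));print("block",rect(W[m]),m.sum())
for c in [(304,196),(333,200),(363,205),(359,231)]:
    u,v=c; w=Z[v-12:v+12,u-12:u+12]; q=W[v-14:v+14,u-14:u+14][(Z[v-14:v+14,u-14:u+14]>.155)]
    (x,y),r=cv2.minEnclosingCircle((q[:,:2]*1000).astype(np.float32));print("cap",c,q[:,2].mean(),x,y,r)
m=comps((Z>.008)&(Z<.03),(405,270,520,355));print("cover",rect(W[m]))
m=comps((Z>.035)&(Z<.09),(440,280,490,345));print("coverbar",rect(W[m]),np.nanmedian(W[m][:,2]))
m=(Z>.085)&(Z<.12);mm=np.zeros_like(m);mm[175:245,420:520]=m[175:245,420:520];print("basket",rect(W[mm]),mm.sum())
m=comps((Z>.18)&(Z<.23),(140,200,200,290));print("handle/lever hi",rect(W[m]))
q=W[262:286,164:188].reshape(-1,3);q=q[q[:,2]>.2];print("tip",q.mean(0),len(q))
q=W[215:231,145:161].reshape(-1,3);print("pivot",np.nanmax(q[:,2]),ray(f,(153,223),.17))
q=W[275:305,305:335].reshape(-1,3);q=q[q[:,2]>.118];print("knobbar",rect(q),q[:,2].max(),len(q),ray(f,(320,289),.1))
a=cv2.resize(f["color"][250:325,275:365],(720,600),interpolation=cv2.INTER_CUBIC);cv2.imwrite("pics/knob.png",a[:,:,::-1])
E
```

```text
heater (array([ 0.54680794, -0.00266647], dtype=float32), [np.float32(224.3271), np.float32(275.75168)], np.float32(171.88585)) 0.08684373000080522
block (array([ 0.6131383 , -0.01198403], dtype=float32), [np.float32(110.855), np.float32(182.1418)], np.float32(81.91189)) 3236
cap (304, 196) 0.16459534361140274 647.4102783203125 43.7235107421875 15.646220207214355
cap (333, 200) 0.16475501431674494 638.4981079101562 -15.495765686035156 15.59953498840332
cap (363, 205) 0.16460215659459368 630.7255859375 -74.96922302246094 16.033994674682617
cap (359, 231) 0.1646057848406984 578.7687377929688 -67.29413604736328 15.614252090454102
cover (array([ 0.4132119, -0.3059417], dtype=float32), [np.float32(128.43057), np.float32(201.99413)], np.float32(96.20708))
coverbar (array([ 0.41345912, -0.30540416], dtype=float32), [np.float32(13.764256), np.float32(92.17206)], np.float32(7.166019)) 0.05889661841902443
basket (array([ 0.6304935, -0.3112709], dtype=float32), [np.float32(97.176956), np.float32(157.24127)], np.float32(83.62624)) 806
handle/lever hi (array([0.4862791, 0.2890395], dtype=float32), [np.float32(19.534348), np.float32(19.986143)], np.float32(90.4238))
tip [0.48616025 0.28912008 0.20926747] 109
pivot 0.18633289298059832 [[0.58886504 0.34041221 0.17      ]]
knobbar (array([0.46013647, 0.01011259], dtype=float32), [np.float32(12.756464), np.float32(40.85232)], np.float32(64.04966)) 0.13527461776189847 133 [[0.46083052 0.00789221 0.1       ]]
```

View pics/knob.png

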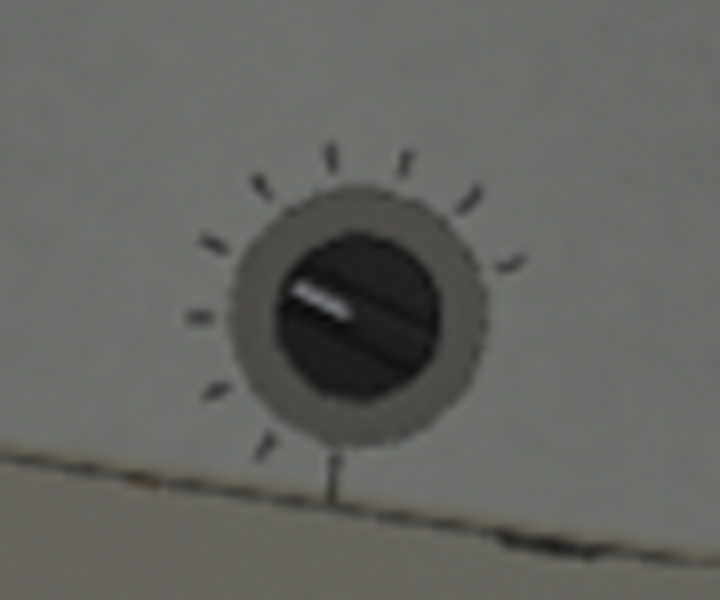

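Request:
send_rows([
  {"dx":4.5,"dy":-4.2,"dz":-1},
  {"dx":9,"dy":-8.4,"dz":-2},
  {"dx":13.5,"dy":-12.6,"dz":-2},
  {"dx":18,"dy":-16.8,"dz":-2},
  {"dx":22.5,"dy":-21,"dz":-2},
])

```text
validation failed for argument at $.st...
```

Request:
send_rows([
  {"dx":4.5,"dy":-4.2},
  {"dx":9,"dy":-8.4},
  {"dx":13.9,"dy":-13.2},
  {"dx":13.9,"dy":-13.2},
])

```text
validation failed for argument at $.st...
```

Request:
send_rows([
  {"dx":2.4,"dy":-4.9},
  {"dx":4.9,"dy":-9.8},
  {"dx":7.4,"dy":-14.7},
  {"dx":9.9,"dy":-19.6},
])

```text
validation failed for argument at $.st...
```

Request:
send_rows([
  {"dx":2.4,"dy":-4.9},
  {"dx":4.9,"dy":-9.8},
  {"dx":7.4,"dy":-14.7},
  {"dx":9.8,"dy":-19.6},
  {"dx":9.8,"dy":-19.6},
])

```text
validation failed for argument at $.st...
```

```bash
python3 -c "
from h import *
delta((0.486,0.289,0.203),-63.6)"
```

```text
tcp [ 0.281  -0.6132  0.2554] yaxis deg -65.4 tool d cm [ 56.23 -73.46   5.35] yaw -1.773613037011387 j7 -0.08
```

Request:
send_rows([
  {"dx":4.5,"dy":-4.2,"dz":-1.0,"yaw":0,"gripper":1},
  {"dx":9,"dy":-8.4,"dz":-2,"yaw":0,"gripper":1},
  {"dx":13.5,"dy":-12.6,"dz":-2,"yaw":0,"gripper":1},
  {"dx":18,"dy":-16.8,"dz":-2,"yaw":0,"gripper":1},
  {"dx":22.5,"dy":-21,"dz":-2,"yaw":0,"gripper":1},
])

```text
clock: 0.72
tcp_pos: [0.3987, -0.3269, 0.2762]
orientation: [-3.069, -0.67, 0.0]
contact_force: [0.7, -0.6, 0.0]
grip_width: 0.0852
gripper_force: 0.0
```

Request:
send_rows([
  {"dx":4.5,"dy":-4.2,"dz":0,"yaw":0,"gripper":1},
  {"dx":9,"dy":-8.4,"dz":0,"yaw":0,"gripper":1},
  {"dx":13.9,"dy":-13.2,"dz":0,"yaw":0,"gripper":1},
])

```text
clock: 1.1
tcp_pos: [0.4678, -0.1549, 0.2762]
orientation: [3.069, 0.669, -0.0]
contact_force: [-0.2, 0.1, -0.1]
grip_width: 0.0855
gripper_force: 0.0
```

Request:
send_rows([
  {"dx":2.4,"dy":-4.9,"dz":0,"yaw":0,"gripper":1},
  {"dx":4.9,"dy":-9.8,"dz":0,"yaw":0,"gripper":1},
  {"dx":7.4,"dy":-14.7,"dz":0,"yaw":0,"gripper":1},
  {"dx":9.9,"dy":-19.6,"dz":0,"yaw":0,"gripper":1},
])

```text
clock: 1.6
tcp_pos: [0.4755, 0.0643, 0.2762]
orientation: [3.069, 0.669, -0.0]
contact_force: [1.1, -0.3, -0.2]
grip_width: 0.0852
gripper_force: 0.0
```

Request:
send_rows([
  {"dx":2.4,"dy":-4.9,"dz":0,"yaw":0,"gripper":1},
  {"dx":4.9,"dy":-9.8,"dz":0,"yaw":0,"gripper":1},
  {"dx":7.4,"dy":-14.7,"dz":0,"yaw":0,"gripper":1},
  {"dx":9.8,"dy":-19.6,"dz":0,"yaw":0,"gripper":1},
  {"dx":9.8,"dy":-19.6,"dz":0,"yaw":0,"gripper":1},
])

```text
clock: 2.22
tcp_pos: [0.4815, 0.2868, 0.2761]
orientation: [-3.064, -0.681, 0.001]
contact_force: [0.2, 0.3, 0.0]
grip_width: 0.0854
gripper_force: 0.0
```

```bash
python3 -c "
from h import *
delta((0.486,0.289,0.203),-63.6)"
```

```text
tcp [0.4815 0.2868 0.2761] yaxis deg -64.9 tool d cm [0.5  0.01 7.31] yaw -1.344659459902175 j7 -1.94
```

Request:
send_rows([
  {"dx":0.5,"dy":0,"dz":4,"yaw":-1.3,"gripper":1},
  {"dx":0.5,"dy":0,"dz":7.3,"yaw":-1.3,"gripper":1},
  {"dx":0.5,"dy":0,"dz":7.3,"yaw":-1.3,"gripper":1},
  {"dx":0.5,"dy":0,"dz":7.3,"yaw":-1.3,"gripper":0},
  {"dx":0.5,"dy":0,"dz":7.3,"yaw":-1.3,"gripper":0},
], force=25)

```text
clock: 2.85
tcp_pos: [0.4886, 0.2841, 0.2049]
orientation: [-3.061, -0.704, -0.004]
contact_force: [-0.7, 0.5, 0.4]
grip_width: 0.0515
gripper_force: 0.0
```

Request:
send_rows([
  {"dx":0,"dy":0,"dz":0,"yaw":0,"gripper":0},
  {"dx":0,"dy":0,"dz":0,"yaw":0,"gripper":0},
  {"dx":0,"dy":0,"dz":0,"yaw":0,"gripper":0},
  {"dx":0,"dy":0,"dz":0,"yaw":0,"gripper":0},
])

```text
clock: 3.35
tcp_pos: [0.488, 0.2845, 0.2044]
orientation: [-3.061, -0.705, -0.002]
contact_force: [-1.9, 0.2, 6.1]
grip_width: 0.0209
gripper_force: 26.4
```

```bash
cat > arc.py <<'E'
from h import *
import sys
# arc about pivot: args px py  total_deg(ccw +) step_deg -> rows in tool frame
px,py,tot,st=map(float,sys.argv[1:5]); o=status.get_obs(); R=Ro.from_rotvec(o["orientation"]).as_matrix()
c=np.array([px,py]); r=o["tcp_pos"][:2]-c; print("r",np.linalg.norm(r),"ang",np.degrees(np.arctan2(r[1],r[0])),"j7",o["joints"][6],o["grip_width"],o["contact_force"].round(1))
for a in np.arange(st,tot+(1e-6 if st>0 else -1e-6),st):
    q=Ro.from_euler("z",a,degrees=True).as_matrix()[:2,:2]@r-r
    d=R.T@np.r_[q,0]*100; print(a,"dx %.2f dy %.2f yaw %.1f"%(d[0],d[1],-a))
E
python3 arc.py .5889 .3404 70 8.75
```

```text
r 0.11536861624216807 ang -150.99697735781484 j7 -1.9671076687186233 0.020932981160352963 [-1.9  0.2  6.1]
8.75 dx 0.23 dy 1.75 yaw -8.8
17.5 dx 0.72 dy 3.44 yaw -17.5
26.25 dx 1.46 dy 5.03 yaw -26.2
35.0 dx 2.44 dy 6.50 yaw -35.0
43.75 dx 3.62 dy 7.80 yaw -43.8
52.5 dx 5.00 dy 8.90 yaw -52.5
61.25 dx 6.52 dy 9.78 yaw -61.2
70.0 dx 8.16 dy 10.42 yaw -70.0
```

Request:
send_rows([
  {"dx":0.23,"dy":1.75,"dz":0,"yaw":-8.75,"gripper":0},
  {"dx":0.72,"dy":3.44,"dz":0,"yaw":-17.5,"gripper":0},
  {"dx":1.46,"dy":5.03,"dz":0,"yaw":-26.25,"gripper":0},
  {"dx":2.44,"dy":6.5,"dz":0,"yaw":-35,"gripper":0},
  {"dx":2.44,"dy":6.5,"dz":0,"yaw":-35,"gripper":0},
])

```text
clock: 3.98
tcp_pos: [0.5401, 0.2361, 0.2044]
orientation: [-2.709, -1.59, -0.005]
contact_force: [0.4, 0.2, 4.2]
grip_width: 0.0213
gripper_force: 26.4
```

Request:
send_rows([
  {"dx":0.23,"dy":1.75,"dz":0,"yaw":-8.75,"gripper":0},
  {"dx":0.72,"dy":3.44,"dz":0,"yaw":-17.5,"gripper":0},
  {"dx":1.46,"dy":5.03,"dz":0,"yaw":-26.25,"gripper":0},
  {"dx":1.46,"dy":5.03,"dz":0,"yaw":-26.25,"gripper":0},
])

```text
clock: 4.47
tcp_pos: [0.5911, 0.2244, 0.2043]
orientation: [2.277, 2.164, 0.004]
contact_force: [0.5, -0.9, 7.1]
grip_width: 0.0212
gripper_force: 26.5
```

```bash
python3 arc.py .5889 .3404 20 4; python3 - <<'E'
from h import *
f=imaging.grab_frame("top");cv2.imwrite("pics/d1.png",cv2.resize(f["color"][160:310,90:290],(800,600))[:,:,::-1])
E
```

```text
r 0.11602236404720376 ang -88.92219494046603 j7 -0.832102080633495 0.021177645083052626 [ 0.5 -0.9  7.1]
4.0 dx 0.08 dy 0.81 yaw -4.0
8.0 dx 0.23 dy 1.60 yaw -8.0
12.0 dx 0.42 dy 2.39 yaw -12.0
16.0 dx 0.67 dy 3.16 yaw -16.0
20.0 dx 0.97 dy 3.91 yaw -20.0
```

View pics/d1.png

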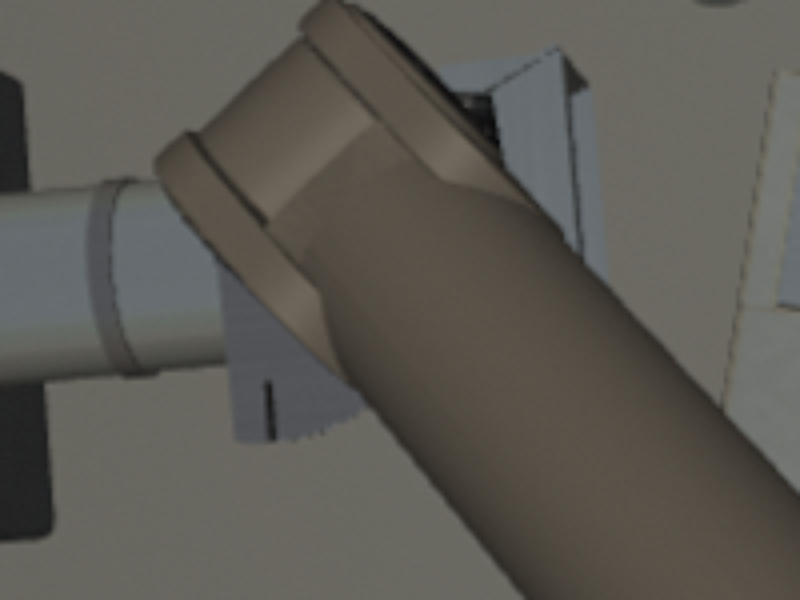

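The arm hides the lever in this view, so I'll feel for the stop with small steps instead.

Request:
send_rows([
  {"dx":0.03,"dy":0.4,"dz":0,"yaw":-2,"gripper":0},
  {"dx":0.08,"dy":0.8,"dz":0,"yaw":-4,"gripper":0},
  {"dx":0.08,"dy":0.8,"dz":0,"yaw":-4,"gripper":0},
])

```text
clock: 4.9
tcp_pos: [0.5985, 0.2247, 0.2044]
orientation: [2.2, 2.24, 0.003]
contact_force: [0.8, -0.8, 5.6]
grip_width: 0.0212
gripper_force: 26.4
```

Request:
send_rows([
  {"dx":0.02,"dy":0.2,"dz":0,"yaw":-1,"gripper":0},
  {"dx":0.03,"dy":0.4,"dz":0,"yaw":-2,"gripper":0},
  {"dx":0.03,"dy":0.4,"dz":0,"yaw":-2,"gripper":0},
])

```text
clock: 5.28
tcp_pos: [0.6023, 0.225, 0.2044]
orientation: [2.161, 2.278, 0.003]
contact_force: [1.4, -0.5, 6.2]
grip_width: 0.0214
gripper_force: 26.4
```

Request:
send_rows([
  {"dx":0.02,"dy":0.2,"dz":0,"yaw":-1,"gripper":0},
  {"dx":0.03,"dy":0.4,"dz":0,"yaw":-2,"gripper":0},
  {"dx":0.03,"dy":0.4,"dz":0,"yaw":-2,"gripper":0},
])

```text
clock: 5.65
tcp_pos: [0.6036, 0.2254, 0.2043]
orientation: [-2.121, -2.317, 0.005]
contact_force: [-8.0, -3.7, 11.2]
grip_width: 0.021
gripper_force: 27.1
```

Request:
send_rows([
  {"dx":0,"dy":-0.15,"dz":0,"yaw":1,"gripper":0.6},
  {"dx":0,"dy":-0.15,"dz":0,"yaw":1,"gripper":0.7},
  {"dx":0,"dy":-0.15,"dz":0,"yaw":1,"gripper":0.7},
  {"dx":0,"dy":-0.15,"dz":-3.5,"yaw":1,"gripper":0.7},
  {"dx":0,"dy":-0.15,"dz":-7,"yaw":1,"gripper":0.7},
])

```text
clock: 6.28
tcp_pos: [0.6035, 0.2253, 0.2735]
orientation: [-2.139, -2.3, 0.002]
contact_force: [-0.1, 0.6, 0.7]
grip_width: 0.06
gripper_force: 0.0
```

Request:
send_rows([
  {"dx":-4,"dy":-3.2,"dz":0,"yaw":8,"gripper":0.7},
  {"dx":-8,"dy":-6.4,"dz":0,"yaw":16,"gripper":0.7},
  {"dx":-12,"dy":-9.6,"dz":0,"yaw":24,"gripper":0.7},
  {"dx":-16,"dy":-12.8,"dz":0,"yaw":30,"gripper":0.7},
  {"dx":-20.2,"dy":-16.1,"dz":0,"yaw":30,"gripper":0.7},
])

```text
clock: 6.9
tcp_pos: [0.4569, 0.011, 0.2733]
orientation: [2.662, 1.667, 0.0]
contact_force: [0.1, -1.0, 0.3]
grip_width: 0.0601
gripper_force: 0.0
```

```bash
python3 - <<'E'
from h import *
delta((0.4601,0.0100,0.131),-26)
f=imaging.grab_frame("side");cv2.imwrite("pics/d2.png",f["color"][:,:,::-1])
E
```

```text
tcp [0.4569 0.011  0.2733] yaxis deg -25.9 tool d cm [ 0.05  0.32 14.23] yaw 0.10348853031682381 j7 -0.71
```

View pics/d2.png

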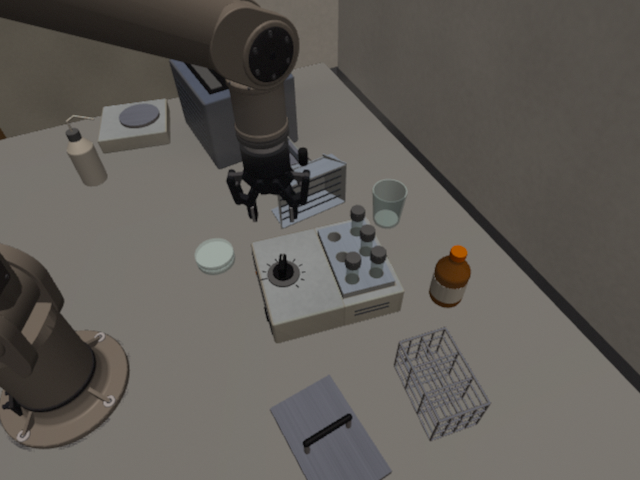

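The lever handle now sits at (303,157), in line with the duct, and nothing else has moved. Next I'll grip the knob bar.

Request:
send_rows([
  {"dx":0.05,"dy":0.32,"dz":5,"yaw":0,"gripper":0.7},
  {"dx":0.05,"dy":0.32,"dz":10,"yaw":0,"gripper":0.7},
  {"dx":0.05,"dy":0.32,"dz":13,"yaw":0,"gripper":0.6},
  {"dx":0.05,"dy":0.32,"dz":14.2,"yaw":0,"gripper":0.6},
  {"dx":0.05,"dy":0.32,"dz":14.2,"yaw":0,"gripper":0.6},
])

```text
clock: 7.58
tcp_pos: [0.461, 0.0116, 0.1312]
orientation: [-2.661, -1.669, 0.001]
contact_force: [0.4, 0.6, 0.2]
grip_width: 0.051
gripper_force: 0.0
```

Request:
send_rows([
  {"dx":0,"dy":0,"dz":0,"yaw":0,"gripper":0},
  {"dx":0,"dy":0,"dz":0,"yaw":0,"gripper":0},
  {"dx":0,"dy":0,"dz":0,"yaw":0,"gripper":0},
  {"dx":0,"dy":0,"dz":0,"yaw":0,"gripper":0},
  {"dx":0,"dy":0,"dz":0,"yaw":0,"gripper":0},
])

```text
clock: 8.2
tcp_pos: [0.4619, 0.0113, 0.1324]
orientation: [2.661, 1.668, 0.003]
contact_force: [0.1, -1.1, 7.3]
grip_width: 0.0137
gripper_force: 29.0
```

Request:
send_rows([
  {"dx":0,"dy":0,"dz":0,"yaw":-10,"gripper":0},
  {"dx":0,"dy":0,"dz":0,"yaw":-20,"gripper":0},
  {"dx":0,"dy":0,"dz":0,"yaw":-30,"gripper":0},
  {"dx":0,"dy":0,"dz":0,"yaw":-40,"gripper":0},
  {"dx":0,"dy":0,"dz":0,"yaw":-50,"gripper":0},
])

```text
clock: 8.82
tcp_pos: [0.4619, 0.0113, 0.1324]
orientation: [1.699, 2.64, 0.001]
contact_force: [-0.1, -0.4, 6.1]
grip_width: 0.0135
gripper_force: 28.9
```

Request:
send_rows([
  {"dx":0,"dy":0,"dz":0,"yaw":-10,"gripper":0},
  {"dx":0,"dy":0,"dz":0,"yaw":-20,"gripper":0},
  {"dx":0,"dy":0,"dz":0,"yaw":-30,"gripper":0},
  {"dx":0,"dy":0,"dz":0,"yaw":-40,"gripper":0},
  {"dx":0,"dy":0,"dz":0,"yaw":-50,"gripper":0},
])

```text
clock: 9.45
tcp_pos: [0.462, 0.0114, 0.1324]
orientation: [0.424, 3.11, -0.0]
contact_force: [-0.9, -0.7, 6.3]
grip_width: 0.0136
gripper_force: 28.9
```

Request:
send_rows([
  {"dx":0,"dy":0,"dz":0,"yaw":-4,"gripper":0},
  {"dx":0,"dy":0,"dz":0,"yaw":-6,"gripper":0},
  {"dx":0,"dy":0,"dz":0,"yaw":-6,"gripper":0},
])

```text
clock: 9.82
tcp_pos: [0.462, 0.0114, 0.1324]
orientation: [0.269, 3.128, -0.0]
contact_force: [-0.7, -0.7, 8.4]
grip_width: 0.0135
gripper_force: 29.2
```

```bash
python3 -c "
from h import *
delta((0.46,0.01,0.131),82); print(status.get_obs()['moment'])"
```

```text
tcp [0.462  0.0114 0.1324] yaxis deg 80.2 tool d cm [ 0.17 -0.18  0.14] yaw -1.8189650333295049 j7 0.7
[-0.08423552  0.20287395  0.08353347]
```

Request:
send_rows([
  {"dx":0,"dy":0,"dz":0,"yaw":-2,"gripper":0},
  {"dx":0,"dy":0,"dz":0,"yaw":-3.5,"gripper":0},
  {"dx":0,"dy":0,"dz":0,"yaw":-3.5,"gripper":0},
])

```text
clock: 10.2
tcp_pos: [0.4621, 0.0114, 0.1325]
orientation: [0.177, 3.135, 0.001]
contact_force: [-1.3, -0.3, 8.3]
grip_width: 0.0134
gripper_force: 34.7
```

```bash
python3 -c "
from h import *
delta((0.46,0.01,0.131),82); print(status.get_obs()['moment'])"
```

```text
tcp [0.4621 0.0114 0.1325] yaxis deg 83.5 tool d cm [ 0.19 -0.16  0.14] yaw 1.5204356912055061 j7 0.75
[ 0.02718739  0.22874475 -0.78289656]
```

The knob is hard against its off stop: the moment has risen to 0.78 N m. I'll back off, release and go to tube0.

Request:
send_rows([
  {"dx":0,"dy":0,"dz":0,"yaw":1,"gripper":0},
  {"dx":0,"dy":0,"dz":0,"yaw":1,"gripper":0.53},
  {"dx":0,"dy":0,"dz":0,"yaw":1,"gripper":0.53},
  {"dx":0,"dy":0,"dz":-5,"yaw":1,"gripper":0.53},
  {"dx":0,"dy":0,"dz":-11,"yaw":1,"gripper":0.53},
])

```text
clock: 10.82
tcp_pos: [0.46, 0.0113, 0.2417]
orientation: [-0.199, -3.132, -0.001]
contact_force: [1.2, -1.1, 0.4]
grip_width: 0.0456
gripper_force: 0.0
```

Request:
send_rows([
  {"dx":-4,"dy":-2,"dz":0,"yaw":0,"gripper":0.53},
  {"dx":-8,"dy":-4,"dz":0,"yaw":0,"gripper":0.53},
  {"dx":-12.6,"dy":-6.3,"dz":0,"yaw":0,"gripper":0.53},
  {"dx":-12.6,"dy":-6.3,"dz":0,"yaw":0,"gripper":0.53},
])

```text
clock: 11.32
tcp_pos: [0.5799, -0.0703, 0.2403]
orientation: [-0.209, -3.134, -0.001]
contact_force: [-1.1, 0.2, -0.2]
grip_width: 0.0456
gripper_force: 0.0
```

```bash
python3 - <<'E'
from h import *
delta((0.5788,-.0673,0.159),82)
f=imaging.grab_frame("top");cv2.imwrite("pics/k2.png",cv2.resize(f["color"][150:330,240:400],(533,600),interpolation=cv2.INTER_CUBIC)[:,:,::-1])
E
```

```text
tcp [ 0.5799 -0.0703  0.2403] yaxis deg 82.4 tool d cm [0.15 0.27 8.13] yaw 0.3856934636568212 j7 1.01
```

View pics/k2.png

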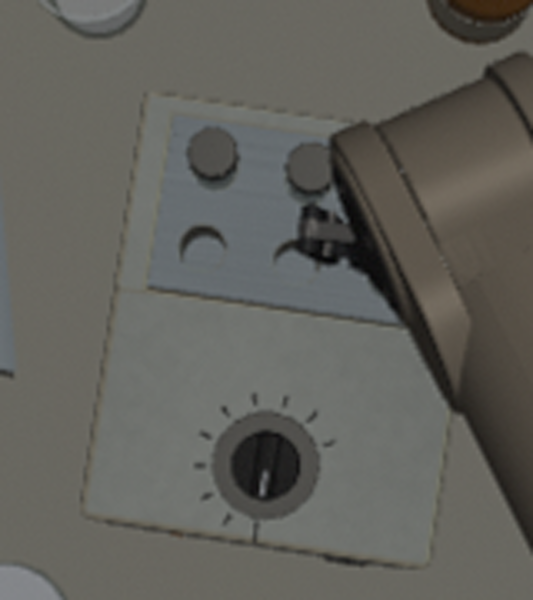

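The knob's white pointer at (264,482) in the crop is on the long off tick at (255,530). Next I'll grip tube0 and lift it.

Request:
send_rows([
  {"dx":0.15,"dy":0.27,"dz":4,"yaw":0,"gripper":0.53},
  {"dx":0.15,"dy":0.27,"dz":7.5,"yaw":0,"gripper":0.53},
  {"dx":0.15,"dy":0.27,"dz":8.1,"yaw":0,"gripper":0.53},
  {"dx":0.15,"dy":0.27,"dz":8.1,"yaw":0,"gripper":0},
  {"dx":0.15,"dy":0.27,"dz":8.1,"yaw":0,"gripper":0},
], force=30)

```text
clock: 12.0
tcp_pos: [0.5774, -0.064, 0.1619]
orientation: [0.2, 3.133, -0.0]
contact_force: [0.2, 0.4, -0.7]
grip_width: 0.0291
gripper_force: 29.7
```

Request:
send_rows([
  {"dx":0,"dy":0,"dz":0,"yaw":0,"gripper":0},
  {"dx":0,"dy":0,"dz":0,"yaw":0,"gripper":0},
  {"dx":0,"dy":0,"dz":-3,"yaw":0,"gripper":0},
  {"dx":0,"dy":0,"dz":-6,"yaw":0,"gripper":0},
  {"dx":0,"dy":0,"dz":-6,"yaw":0,"gripper":0},
])

```text
clock: 12.62
tcp_pos: [0.578, -0.064, 0.2227]
orientation: [0.201, 3.131, -0.0]
contact_force: [-0.5, -0.5, -0.5]
grip_width: 0.0288
gripper_force: 29.9
```

Request:
send_rows([
  {"dx":0,"dy":0,"dz":-3,"yaw":0,"gripper":0},
  {"dx":0,"dy":0,"dz":-6,"yaw":0,"gripper":0},
  {"dx":0,"dy":0,"dz":-6,"yaw":0,"gripper":0},
])

```text
clock: 13.0
tcp_pos: [0.5776, -0.0641, 0.2816]
orientation: [0.201, 3.132, -0.0]
contact_force: [0.1, -0.6, -0.8]
grip_width: 0.0293
gripper_force: 29.9
```

```bash
cat > bas.py <<'E'
from h import *
def basket(f=None):
    "fits the wire rim (top .095) in the top view"
    f=f or imaging.grab_frame("top"); W=cloud(f); Z=W[...,2]
    m=(Z>.083)&(Z<.105)&(W[...,1]<-.19)&(W[...,1]>-.5)&(W[...,0]>.5)&(W[...,0]<.76)
    return f,W,rect(W[m]),m.sum()
def comp(r,sx,sy):
    c,_,a=r; y=np.radians(a); ex=np.array([np.sin(y),-np.cos(y)]); ey=np.array([np.cos(y),np.sin(y)])
    return c+sx*.023*ex+sy*.05*ey
E
python3 - <<'E'
from bas import *
f,W,r,n=basket(); print(r,n)
p=comp(r,-1,-1); print("near-right",p)
for s in((1,1),(1,-1),(-1,1)): print(s,comp(r,*s))
delta((*p,0.27),r[2]); cv2.imwrite("pics/b1.png",f["color"][:,:,::-1])
E
```

```text
(array([ 0.6307611 , -0.31116652], dtype=float32), [np.float32(97.87478), np.float32(156.17401)], np.float32(83.83684)) 818
near-right [ 0.602526   -0.35840827]
(1, 1) [ 0.65899616 -0.26392478]
(1, -1) [ 0.6482602  -0.36334682]
(-1, 1) [ 0.613262   -0.25898623]
tcp [ 0.5768 -0.0645  0.2801] yaxis deg 82.7 tool d cm [ -6.31 -28.83   1.02] yaw -1.1759463270151116 j7 1.04
```

View pics/b1.png

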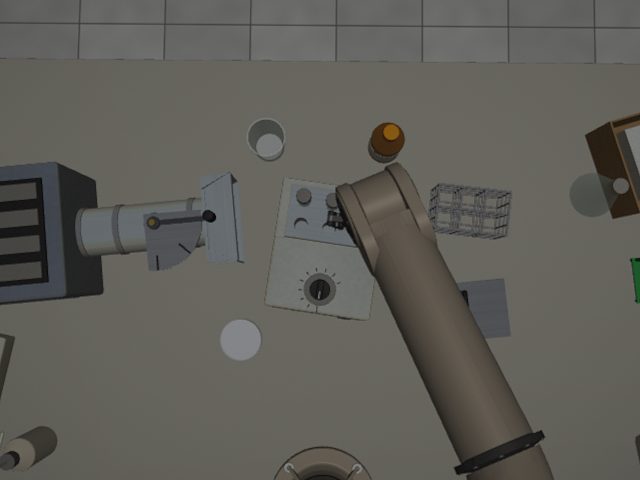

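The damper handle at (209,216) is in line with the duct, and the basket at (470,211) hasn't moved. I'll carry tube0 to its near-right compartment.

Request:
send_rows([
  {"dx":-1.26,"dy":-5.77,"dz":0,"yaw":-1.2,"gripper":0},
  {"dx":-2.52,"dy":-11.5,"dz":0,"yaw":-1.2,"gripper":0},
  {"dx":-3.8,"dy":-17.3,"dz":0,"yaw":-1.2,"gripper":0},
  {"dx":-5.05,"dy":-23.1,"dz":0,"yaw":-1.2,"gripper":0},
  {"dx":-6.3,"dy":-28.8,"dz":0,"yaw":-1.2,"gripper":0},
])

```text
clock: 13.68
tcp_pos: [0.6016, -0.3601, 0.2778]
orientation: [-0.168, -3.134, -0.001]
contact_force: [0.8, 1.1, -0.7]
grip_width: 0.0291
gripper_force: 29.9
```

Request:
send_rows([
  {"dx":0,"dy":0,"dz":0,"yaw":0,"gripper":0},
  {"dx":0,"dy":0,"dz":0,"yaw":0,"gripper":0},
])

```text
clock: 13.92
tcp_pos: [0.6019, -0.3573, 0.2783]
orientation: [-0.167, -3.135, -0.003]
contact_force: [0.1, 0.3, -1.1]
grip_width: 0.0285
gripper_force: 30.0
```

```bash
python3 - <<'E'
from h import *
delta((.6025,-.3584,0.142),83.8)
E
```

```text
tcp [ 0.6019 -0.3573  0.2783] yaxis deg 83.9 tool d cm [-0.1  -0.13 13.63] yaw 0.09928416407494467 j7 1.5
```

Request:
send_rows([
  {"dx":-0.05,"dy":-0.1,"dz":4.5,"yaw":0,"gripper":0},
  {"dx":-0.05,"dy":-0.1,"dz":9,"yaw":0,"gripper":0},
  {"dx":-0.05,"dy":-0.1,"dz":12.5,"yaw":0,"gripper":0},
  {"dx":-0.05,"dy":-0.1,"dz":13.5,"yaw":0,"gripper":0},
  {"dx":-0.05,"dy":-0.1,"dz":13.5,"yaw":0,"gripper":0},
])

```text
clock: 14.55
tcp_pos: [0.6032, -0.3578, 0.1455]
orientation: [-0.165, -3.137, -0.001]
contact_force: [0.8, 0.7, -0.6]
grip_width: 0.0287
gripper_force: 30.0
```

Request:
send_rows([
  {"dx":0,"dy":0,"dz":0,"yaw":0,"gripper":0.53},
  {"dx":0,"dy":0,"dz":0,"yaw":0,"gripper":0.53},
  {"dx":0,"dy":0,"dz":-3,"yaw":0,"gripper":0.53},
  {"dx":0,"dy":0,"dz":-9,"yaw":0,"gripper":0.53},
])

```text
clock: 15.05
tcp_pos: [0.6015, -0.3592, 0.2345]
orientation: [-0.168, -3.133, -0.002]
contact_force: [0.9, -1.0, 1.2]
grip_width: 0.0454
gripper_force: 0.0
```

```bash
python3 - <<'E'
from h import *
delta((.6307,-.0750,0.235),82)
f=imaging.grab_frame("side");cv2.imwrite("pics/b2.png",f["color"][:,:,::-1])
E
```

```text
tcp [ 0.6015 -0.3592  0.2345] yaxis deg 83.9 tool d cm [ 1.400e-01  2.857e+01 -1.000e-02] yaw 1.865604523590548 j7 1.48
```

View pics/b2.png

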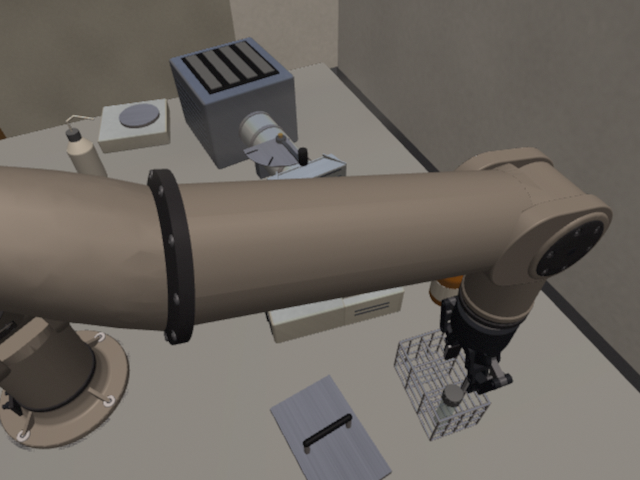

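Tube0 stands in the near-right compartment, with its cap at (452,397). Tube1 is next.

Request:
send_rows([
  {"dx":0.03,"dy":5.7,"dz":0,"yaw":1.9,"gripper":0.53},
  {"dx":0.06,"dy":11.4,"dz":0,"yaw":1.9,"gripper":0.53},
  {"dx":0.1,"dy":17.1,"dz":0,"yaw":1.9,"gripper":0.53},
  {"dx":0.14,"dy":22.8,"dz":0,"yaw":1.9,"gripper":0.53},
  {"dx":0.14,"dy":28.5,"dz":0,"yaw":1.9,"gripper":0.53},
])

```text
clock: 15.72
tcp_pos: [0.6323, -0.0738, 0.2364]
orientation: [0.22, 3.132, -0.001]
contact_force: [0.2, 0.9, -0.2]
grip_width: 0.0453
gripper_force: 0.0
```

Request:
send_rows([
  {"dx":0,"dy":0,"dz":0,"yaw":0,"gripper":0.53},
  {"dx":0,"dy":0,"dz":0,"yaw":0,"gripper":0.53},
])

```text
clock: 15.98
tcp_pos: [0.6322, -0.0758, 0.2359]
orientation: [0.219, 3.133, -0.001]
contact_force: [2.1, -1.0, 0.1]
grip_width: 0.0452
gripper_force: 0.0
```

```bash
python3 - <<'E'
from h import *
delta((.6307,-.0750,0.16),82)
E
```

```text
tcp [ 0.6322 -0.0758  0.2359] yaxis deg 82.0 tool d cm [0.17 0.06 7.59] yaw -0.009944935704254476 j7 1.0
```

Request:
send_rows([
  {"dx":0.1,"dy":0.06,"dz":4,"yaw":0,"gripper":0.53},
  {"dx":0.1,"dy":0.06,"dz":7,"yaw":0,"gripper":0.53},
  {"dx":0.1,"dy":0.06,"dz":7.6,"yaw":0,"gripper":0.53},
  {"dx":0.1,"dy":0.06,"dz":7.6,"yaw":0,"gripper":0},
  {"dx":0.1,"dy":0.06,"dz":7.6,"yaw":0,"gripper":0},
])

```text
clock: 16.6
tcp_pos: [0.6318, -0.0751, 0.1608]
orientation: [0.221, 3.132, 0.0]
contact_force: [0.6, -0.1, -0.6]
grip_width: 0.0292
gripper_force: 29.6
```

Request:
send_rows([
  {"dx":0,"dy":0,"dz":0,"yaw":0,"gripper":0},
  {"dx":0,"dy":0,"dz":0,"yaw":0,"gripper":0},
  {"dx":0,"dy":0,"dz":-4,"yaw":0,"gripper":0},
  {"dx":0,"dy":0,"dz":-8,"yaw":0,"gripper":0},
  {"dx":0,"dy":0,"dz":-12,"yaw":0,"gripper":0},
])

```text
clock: 17.23
tcp_pos: [0.6309, -0.0747, 0.2808]
orientation: [0.219, 3.134, -0.0]
contact_force: [-0.0, 0.4, 0.1]
grip_width: 0.0293
gripper_force: 30.1
```

```bash
python3 - <<'E'
from bas import *
f,W,r,n=basket(); print(r,n, comp(r,1,-1))
delta((.6483,-.3633,0.28),83.8)
E
```

```text
(array([ 0.6303879, -0.3133936], dtype=float32), [np.float32(97.54745), np.float32(150.9977)], np.float32(84.1051)) 637 [ 0.6481311 -0.3654914]
tcp [ 0.6332 -0.0738  0.2867] yaxis deg 82.0 tool d cm [ -5.52 -28.46   0.68] yaw -1.8114581676982908 j7 1.03
```

Request:
send_rows([
  {"dx":-1.1,"dy":-5.7,"dz":0,"yaw":-1.8,"gripper":0},
  {"dx":-2.2,"dy":-11.4,"dz":0,"yaw":-1.8,"gripper":0},
  {"dx":-3.3,"dy":-17.1,"dz":0,"yaw":-1.8,"gripper":0},
  {"dx":-4.4,"dy":-22.8,"dz":0,"yaw":-1.8,"gripper":0},
  {"dx":-5.6,"dy":-28.4,"dz":0,"yaw":-1.8,"gripper":0},
])

```text
clock: 17.9
tcp_pos: [0.6466, -0.3659, 0.2794]
orientation: [0.171, 3.137, -0.001]
contact_force: [1.4, 0.3, -0.3]
grip_width: 0.0289
gripper_force: 30.1
```

Request:
send_rows([
  {"dx":0,"dy":0,"dz":0,"yaw":0,"gripper":0},
  {"dx":0,"dy":0,"dz":0,"yaw":0,"gripper":0},
])

```text
clock: 18.15
tcp_pos: [0.6469, -0.3631, 0.2791]
orientation: [-0.17, -3.137, -0.002]
contact_force: [0.6, 1.4, -1.0]
grip_width: 0.029
gripper_force: 30.2
```

```bash
python3 - <<'E'
from h import *
delta((.6483,-.3633,0.143),83.8)
E
```

```text
tcp [ 0.6469 -0.3631  0.2791] yaxis deg 83.8 tool d cm [-0.15 -0.02 13.61] yaw -0.0052752578862822475 j7 1.5
```

Request:
send_rows([
  {"dx":-0.1,"dy":-0.02,"dz":4.5,"yaw":0,"gripper":0},
  {"dx":-0.1,"dy":-0.02,"dz":9,"yaw":0,"gripper":0},
  {"dx":-0.1,"dy":-0.02,"dz":12.5,"yaw":0,"gripper":0},
  {"dx":-0.1,"dy":-0.02,"dz":13.5,"yaw":0,"gripper":0},
  {"dx":-0.1,"dy":-0.02,"dz":13.5,"yaw":0,"gripper":0},
])

```text
clock: 18.77
tcp_pos: [0.6483, -0.3629, 0.1449]
orientation: [0.168, 3.137, 0.001]
contact_force: [0.8, -0.5, -0.6]
grip_width: 0.0289
gripper_force: 30.2
```

Request:
send_rows([
  {"dx":0,"dy":0,"dz":0,"yaw":0,"gripper":0.53},
  {"dx":0,"dy":0,"dz":0,"yaw":0,"gripper":0.53},
  {"dx":0,"dy":0,"dz":-3,"yaw":0,"gripper":0.53},
  {"dx":0,"dy":0,"dz":-9,"yaw":0,"gripper":0.53},
])

```text
clock: 19.27
tcp_pos: [0.6465, -0.3643, 0.2333]
orientation: [-0.171, -3.133, -0.002]
contact_force: [1.0, -1.2, 0.4]
grip_width: 0.0451
gripper_force: 0.0
```

Request:
send_rows([
  {"dx":0.8,"dy":5.7,"dz":0,"yaw":1.8,"gripper":0.53},
  {"dx":1.6,"dy":11.4,"dz":0,"yaw":1.8,"gripper":0.53},
  {"dx":2.4,"dy":17.1,"dz":0,"yaw":1.8,"gripper":0.53},
  {"dx":3.2,"dy":22.8,"dz":0,"yaw":1.8,"gripper":0.53},
  {"dx":4,"dy":28.5,"dz":0,"yaw":1.8,"gripper":0.53},
])

```text
clock: 19.9
tcp_pos: [0.639, -0.0747, 0.2356]
orientation: [0.22, 3.132, -0.001]
contact_force: [0.2, -0.2, 0.0]
grip_width: 0.0453
gripper_force: 0.0
```

Request:
send_rows([
  {"dx":0.7,"dy":6,"dz":0,"yaw":0,"gripper":0.53},
  {"dx":0.7,"dy":6,"dz":0,"yaw":0,"gripper":0.53},
  {"dx":0.7,"dy":6,"dz":0,"yaw":0,"gripper":0.53},
])

```text
clock: 20.27
tcp_pos: [0.6407, -0.0163, 0.235]
orientation: [0.219, 3.133, -0.001]
contact_force: [0.6, -0.7, -0.1]
grip_width: 0.0452
gripper_force: 0.0
```

```bash
python3 - <<'E'
from bas import *
delta((.6385,-.0155,0.16),82)
f,W,r,n=basket();print(r)
for s in((1,1),(-1,1)): print(s,comp(r,*s))
cv2.imwrite("pics/b3.png",cv2.resize(f["color"][100:350,240:540],(720,600))[:,:,::-1])
E
```

```text
tcp [ 0.6407 -0.0163  0.235 ] yaxis deg 82.0 tool d cm [0.24 0.05 7.5 ] yaw -0.00014395644797104978 j7 0.91
(array([ 0.63038146, -0.3108247 ], dtype=float32), [np.float32(97.192245), np.float32(156.22156)], np.float32(83.83008))
(1, 1) [ 0.65862215 -0.2635863 ]
(-1, 1) [ 0.6128886  -0.25864235]
```

View pics/b3.png

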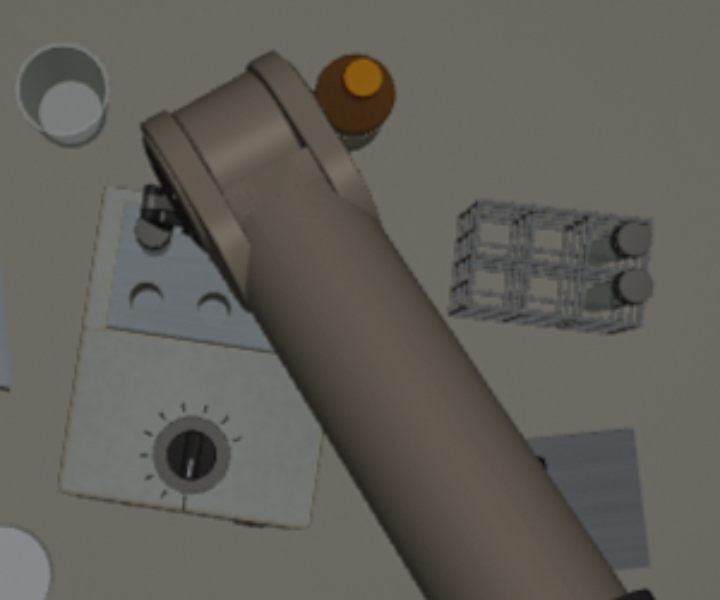

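Both tubes stand in the right-hand compartments, with caps at (632,240) and (633,287) in the crop, and the basket is unmoved. Tube3 goes to the far-left compartment.

Request:
send_rows([
  {"dx":0.2,"dy":0.05,"dz":4,"yaw":0,"gripper":0.53},
  {"dx":0.2,"dy":0.05,"dz":7,"yaw":0,"gripper":0.53},
  {"dx":0.2,"dy":0.05,"dz":7.5,"yaw":0,"gripper":0.53},
  {"dx":0.2,"dy":0.05,"dz":7.5,"yaw":0,"gripper":0},
  {"dx":0.2,"dy":0.05,"dz":7.5,"yaw":0,"gripper":0},
])

```text
clock: 20.95
tcp_pos: [0.6393, -0.0155, 0.1608]
orientation: [0.221, 3.132, 0.0]
contact_force: [0.1, -0.2, -0.3]
grip_width: 0.0293
gripper_force: 29.6
```

Request:
send_rows([
  {"dx":0,"dy":0,"dz":0,"yaw":0,"gripper":0},
  {"dx":0,"dy":0,"dz":0,"yaw":0,"gripper":0},
  {"dx":0,"dy":0,"dz":-4,"yaw":0,"gripper":0},
  {"dx":0,"dy":0,"dz":-8,"yaw":0,"gripper":0},
  {"dx":0,"dy":0,"dz":-12,"yaw":0,"gripper":0},
])

```text
clock: 21.58
tcp_pos: [0.6383, -0.0152, 0.2808]
orientation: [0.219, 3.134, 0.0]
contact_force: [0.7, -0.1, -0.5]
grip_width: 0.0291
gripper_force: 30.2
```

Request:
send_rows([
  {"dx":-1.1,"dy":-5,"dz":0,"yaw":-1.8,"gripper":0},
  {"dx":-2.2,"dy":-10,"dz":0,"yaw":-1.8,"gripper":0},
  {"dx":-3.3,"dy":-15,"dz":0,"yaw":-1.8,"gripper":0},
  {"dx":-4.4,"dy":-20,"dz":0,"yaw":-1.8,"gripper":0},
  {"dx":-5.5,"dy":-24.3,"dz":0,"yaw":-1.8,"gripper":0},
])

```text
clock: 22.2
tcp_pos: [0.6587, -0.2661, 0.2794]
orientation: [0.173, 3.137, -0.001]
contact_force: [0.1, 0.2, -0.5]
grip_width: 0.0287
gripper_force: 30.2
```

Request:
send_rows([
  {"dx":0,"dy":0,"dz":0,"yaw":0,"gripper":0},
  {"dx":0,"dy":0,"dz":0,"yaw":0,"gripper":0},
])

```text
clock: 22.45
tcp_pos: [0.659, -0.2628, 0.2793]
orientation: [-0.17, -3.137, -0.001]
contact_force: [0.4, 1.1, -1.3]
grip_width: 0.0289
gripper_force: 30.2
```

```bash
python3 - <<'E'
from bas import *
f,W,r,n=basket();print(r)
delta((.6588,-.2638,0.143),83.8)
E
```

```text
(array([ 0.6301583, -0.310852 ], dtype=float32), [np.float32(97.03845), np.float32(155.93079)], np.float32(83.51336))
tcp [ 0.6591 -0.2619  0.2796] yaxis deg 83.9 tool d cm [ 0.02 -0.2  13.66] yaw 0.08896126568505736 j7 1.34
```

Request:
send_rows([
  {"dx":0,"dy":-0.15,"dz":4.5,"yaw":0,"gripper":0},
  {"dx":0,"dy":-0.15,"dz":9,"yaw":0,"gripper":0},
  {"dx":0,"dy":-0.15,"dz":12.5,"yaw":0,"gripper":0},
  {"dx":0,"dy":-0.15,"dz":13.5,"yaw":0,"gripper":0},
  {"dx":0,"dy":-0.15,"dz":13.5,"yaw":0,"gripper":0},
])

```text
clock: 23.12
tcp_pos: [0.6592, -0.264, 0.1449]
orientation: [0.168, 3.137, 0.001]
contact_force: [0.0, -1.2, 0.4]
grip_width: 0.0291
gripper_force: 30.2
```

Request:
send_rows([
  {"dx":0,"dy":0,"dz":0,"yaw":0,"gripper":0.53},
  {"dx":0,"dy":0,"dz":0,"yaw":0,"gripper":0.53},
  {"dx":0,"dy":0,"dz":-3,"yaw":0,"gripper":0.53},
  {"dx":0,"dy":0,"dz":-9,"yaw":0,"gripper":0.53},
])

```text
clock: 23.62
tcp_pos: [0.6575, -0.2654, 0.2335]
orientation: [-0.171, -3.133, -0.001]
contact_force: [1.0, -1.0, 0.5]
grip_width: 0.0455
gripper_force: 0.0
```

Request:
send_rows([
  {"dx":0.9,"dy":6.1,"dz":0,"yaw":1.8,"gripper":0.53},
  {"dx":1.8,"dy":12.2,"dz":0,"yaw":1.8,"gripper":0.53},
  {"dx":2.7,"dy":18.3,"dz":0,"yaw":1.8,"gripper":0.53},
  {"dx":3.6,"dy":24.4,"dz":0,"yaw":1.8,"gripper":0.53},
  {"dx":4.5,"dy":30.5,"dz":0,"yaw":1.8,"gripper":0.53},
])

```text
clock: 24.25
tcp_pos: [0.6472, 0.0449, 0.2356]
orientation: [0.22, 3.132, -0.0]
contact_force: [0.5, -0.3, -0.4]
grip_width: 0.0456
gripper_force: 0.0
```

Request:
send_rows([
  {"dx":0,"dy":0,"dz":0,"yaw":0,"gripper":0.53},
  {"dx":0,"dy":0,"dz":0,"yaw":0,"gripper":0.53},
])

```text
clock: 24.5
tcp_pos: [0.6475, 0.0427, 0.235]
orientation: [0.219, 3.133, -0.001]
contact_force: [0.5, -0.6, 0.4]
grip_width: 0.0453
gripper_force: 0.0
```

```bash
python3 - <<'E'
from bas import *
f,W,r,n=basket();print(r, comp(r,-1,1))
delta((.6474,.0437,0.16),82)
E
```

```text
(array([ 0.6306339 , -0.31044713], dtype=float32), [np.float32(97.347565), np.float32(155.4083)], np.float32(83.92852)) [ 0.6130514  -0.25829488]
tcp [0.6477 0.0415 0.2347] yaxis deg 81.9 tool d cm [0.06 0.23 7.47] yaw -0.12688889132455472 j7 0.82
```

Request:
send_rows([
  {"dx":0,"dy":0.1,"dz":4,"yaw":0,"gripper":0.53},
  {"dx":0,"dy":0.1,"dz":7,"yaw":0,"gripper":0.53},
  {"dx":0,"dy":0.1,"dz":7.5,"yaw":0,"gripper":0.53},
  {"dx":0,"dy":0.1,"dz":7.5,"yaw":0,"gripper":0},
  {"dx":0,"dy":0.1,"dz":7.5,"yaw":0,"gripper":0},
])

```text
clock: 25.18
tcp_pos: [0.6482, 0.0438, 0.1608]
orientation: [0.221, 3.132, 0.001]
contact_force: [0.5, -0.3, -0.2]
grip_width: 0.0289
gripper_force: 29.6
```

Request:
send_rows([
  {"dx":0,"dy":0,"dz":0,"yaw":0,"gripper":0},
  {"dx":0,"dy":0,"dz":0,"yaw":0,"gripper":0},
  {"dx":0,"dy":0,"dz":-4,"yaw":0,"gripper":0},
  {"dx":0,"dy":0,"dz":-8,"yaw":0,"gripper":0},
  {"dx":0,"dy":0,"dz":-12,"yaw":0,"gripper":0},
])

```text
clock: 25.8
tcp_pos: [0.6472, 0.0441, 0.2807]
orientation: [0.219, 3.134, 0.0]
contact_force: [0.0, -0.9, -0.5]
grip_width: 0.0291
gripper_force: 30.2
```

Request:
send_rows([
  {"dx":-0.2,"dy":-6.1,"dz":0,"yaw":-1.8,"gripper":0},
  {"dx":-0.4,"dy":-12.2,"dz":0,"yaw":-1.8,"gripper":0},
  {"dx":-0.6,"dy":-18.3,"dz":0,"yaw":-1.8,"gripper":0},
  {"dx":-0.8,"dy":-24.4,"dz":0,"yaw":-1.8,"gripper":0},
  {"dx":-0.8,"dy":-30.4,"dz":0,"yaw":-1.8,"gripper":0},
])

```text
clock: 26.42
tcp_pos: [0.6124, -0.2603, 0.2796]
orientation: [0.171, 3.136, -0.0]
contact_force: [0.0, -0.3, -0.4]
grip_width: 0.0288
gripper_force: 30.2
```

Request:
send_rows([
  {"dx":0,"dy":0,"dz":0,"yaw":0,"gripper":0},
  {"dx":0,"dy":0,"dz":0,"yaw":0,"gripper":0},
])

```text
clock: 26.68
tcp_pos: [0.6128, -0.2576, 0.2794]
orientation: [0.171, 3.137, 0.001]
contact_force: [0.4, 0.1, -0.6]
grip_width: 0.0294
gripper_force: 30.3
```

```bash
python3 - <<'E'
from bas import *
f,W,r,n=basket();print(r)
delta((.6131,-.2588,0.143),83.8)
E
```

```text
(array([ 0.6320563 , -0.29712984], dtype=float32), [np.float32(97.64099), np.float32(128.80629)], np.float32(84.2783))
tcp [ 0.6131 -0.2564  0.2796] yaxis deg 83.9 tool d cm [-0.02 -0.25 13.66] yaw 0.09488139228204773 j7 1.34
```

Request:
send_rows([
  {"dx":0,"dy":-0.15,"dz":4.5,"yaw":0,"gripper":0},
  {"dx":0,"dy":-0.15,"dz":9,"yaw":0,"gripper":0},
  {"dx":0,"dy":-0.15,"dz":12.5,"yaw":0,"gripper":0},
  {"dx":0,"dy":-0.15,"dz":13.5,"yaw":0,"gripper":0},
  {"dx":0,"dy":-0.15,"dz":13.5,"yaw":0,"gripper":0},
])

```text
clock: 27.35
tcp_pos: [0.6132, -0.2584, 0.1449]
orientation: [0.168, 3.137, 0.001]
contact_force: [-0.2, 0.5, 0.3]
grip_width: 0.0293
gripper_force: 30.3
```

Request:
send_rows([
  {"dx":0,"dy":0,"dz":0,"yaw":0,"gripper":0.53},
  {"dx":0,"dy":0,"dz":0,"yaw":0,"gripper":0.53},
  {"dx":0,"dy":0,"dz":-3,"yaw":0,"gripper":0.53},
  {"dx":0,"dy":0,"dz":-9,"yaw":0,"gripper":0.53},
])

```text
clock: 27.85
tcp_pos: [0.6113, -0.26, 0.2337]
orientation: [-0.171, -3.133, -0.001]
contact_force: [1.2, -1.5, 1.0]
grip_width: 0.0454
gripper_force: 0.0
```

Request:
send_rows([
  {"dx":0,"dy":6,"dz":0,"yaw":0,"gripper":0.53},
  {"dx":0,"dy":12,"dz":0,"yaw":0,"gripper":0.53},
  {"dx":0,"dy":18,"dz":0,"yaw":0,"gripper":0.53},
  {"dx":0,"dy":24,"dz":0,"yaw":0,"gripper":0.53},
  {"dx":0,"dy":28,"dz":0,"yaw":0,"gripper":0.53},
])

```text
clock: 28.48
tcp_pos: [0.6431, 0.0225, 0.2358]
orientation: [0.166, 3.135, 0.002]
contact_force: [-0.5, -0.0, 0.4]
grip_width: 0.0454
gripper_force: 0.0
```

Request:
send_rows([
  {"dx":-3,"dy":6,"dz":0,"yaw":0,"gripper":0.53},
  {"dx":-6,"dy":10,"dz":0,"yaw":0,"gripper":0.53},
  {"dx":-6,"dy":10,"dz":0,"yaw":0,"gripper":0.53},
])

```text
clock: 28.85
tcp_pos: [0.7142, 0.1174, 0.2352]
orientation: [0.162, 3.136, 0.006]
contact_force: [1.1, 0.2, -0.2]
grip_width: 0.0452
gripper_force: 0.0
```

```bash
python3 - <<'E'
from bas import *
f,W,r,n=basket();print(r); Z=W[...,2]
for lo,hi,nm in((.008,.03,"plate"),(.04,.08,"bar")):
    m=(Z>lo)&(Z<hi)&(W[...,0]<.53)&(W[...,0]>.3)&(W[...,1]<-.17)&(W[...,1]>-.47)
    m=cv2.morphologyEx(m.astype(np.uint8),cv2.MORPH_OPEN,np.ones((3,3))).astype(bool) if nm=="plate" else m
    q=W[m];print(nm,rect(q),np.median(q[:,2]))
delta((.4134,-.3055,.2),96)
cv2.imwrite("pics/b4.png",f["color"][:,:,::-1])
E
```

```text
(array([ 0.6306785 , -0.31057334], dtype=float32), [np.float32(97.19165), np.float32(155.78177)], np.float32(83.82668))
plate (array([ 0.41615155, -0.33252278], dtype=float32), [np.float32(128.34778), np.float32(148.41702)], np.float32(96.20384)) 0.014925596308164079
bar (array([ 0.413353  , -0.30564794], dtype=float32), [np.float32(13.669577), np.float32(92.66468)], np.float32(6.8833904)) 0.05928977758801907
tcp [0.7137 0.1145 0.2349] yaxis deg 84.0 tool d cm [ 25.45 -44.93   3.4 ] yaw -12.044214597469107 j7 0.79
```

View pics/b4.png

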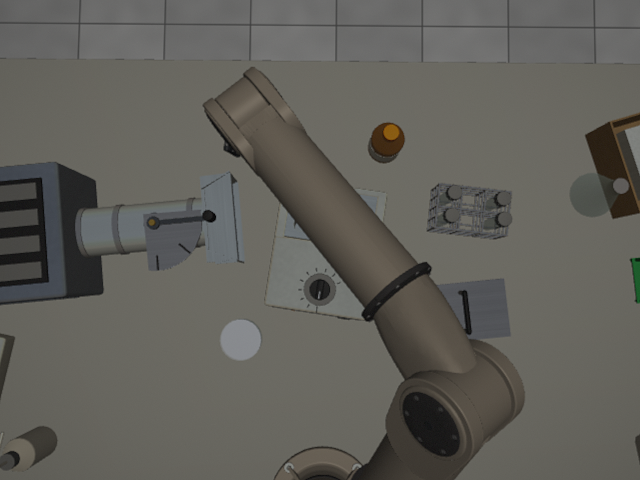

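All four tubes stand in the basket, with caps at (452,192), (451,215), (502,199) and (503,219). The damper handle is at (209,216). The arm is close to it, so I'll set the damper next and do the cover last.

```bash
python3 - <<'E'
from h import *
f=imaging.grab_frame("top"); W=cloud(f); q=W[205:228,198:221].reshape(-1,3); q=q[q[:,2]>.2]; (x,y),r=cv2.minEnclosingCircle((q[:,:2]*1000).astype(np.float32)); print(x,y,r,q[:,:2].mean(0),len(q))
d=W[195:262,80:200]; g=f["color"]
delta((x/1000,y/1000,.235),7)
E
```

```text
600.645263671875 226.52810668945312 11.109550476074219 [0.6005961  0.22615425] 106
tcp [0.7136 0.1122 0.2347] yaxis deg 83.8 tool d cm [12.45 10.15 -0.03] yaw 76.82538438493094 j7 0.79
```

Request:
send_rows([
  {"dx":0,"dy":0,"dz":-3.5,"yaw":10,"gripper":0.6},
  {"dx":4,"dy":3.4,"dz":-3.5,"yaw":20,"gripper":0.6},
  {"dx":8,"dy":6.8,"dz":-3.5,"yaw":30,"gripper":0.6},
  {"dx":12.4,"dy":10.2,"dz":-3.5,"yaw":40,"gripper":0.6},
  {"dx":12.4,"dy":10.2,"dz":-3.5,"yaw":50,"gripper":0.6},
])

```text
clock: 29.58
tcp_pos: [0.5974, 0.2294, 0.2709]
orientation: [1.48, 2.771, 0.001]
contact_force: [0.2, -0.5, -0.6]
grip_width: 0.051
gripper_force: 0.0
```

Request:
send_rows([
  {"dx":0,"dy":0,"dz":0,"yaw":10,"gripper":0.6},
  {"dx":0,"dy":0,"dz":0,"yaw":20,"gripper":0.6},
  {"dx":0,"dy":0,"dz":0,"yaw":27,"gripper":0.6},
  {"dx":0,"dy":0,"dz":0,"yaw":27,"gripper":0.6},
])

```text
clock: 30.08
tcp_pos: [0.6014, 0.2246, 0.2699]
orientation: [2.087, 2.346, -0.0]
contact_force: [-0.4, 0.3, 0.8]
grip_width: 0.051
gripper_force: 0.0
```

```bash
python3 - <<'E'
from h import *
delta((.6006,.2265,.205),5.8)
E
```

```text
tcp [0.6014 0.2246 0.2699] yaxis deg 6.7 tool d cm [ 0.21 -0.07  6.49] yaw 0.9094474678860109 j7 -0.64
```

Request:
send_rows([
  {"dx":0.2,"dy":-0.07,"dz":4,"yaw":1,"gripper":0.6},
  {"dx":0.2,"dy":-0.07,"dz":6.5,"yaw":1,"gripper":0.6},
  {"dx":0.2,"dy":-0.07,"dz":6.5,"yaw":1,"gripper":0.6},
  {"dx":0.2,"dy":-0.07,"dz":6.5,"yaw":1,"gripper":0},
  {"dx":0.2,"dy":-0.07,"dz":6.5,"yaw":1,"gripper":0},
])

```text
clock: 30.7
tcp_pos: [0.6013, 0.2285, 0.2061]
orientation: [2.106, 2.329, 0.004]
contact_force: [0.5, -0.7, 1.6]
grip_width: 0.021
gripper_force: 29.5
```

Request:
send_rows([
  {"dx":0,"dy":0,"dz":0,"yaw":0,"gripper":0},
  {"dx":0,"dy":0,"dz":0,"yaw":0,"gripper":0},
  {"dx":0,"dy":0,"dz":0,"yaw":0,"gripper":0},
])

```text
clock: 31.08
tcp_pos: [0.6013, 0.2285, 0.2061]
orientation: [2.106, 2.329, 0.004]
contact_force: [0.1, -1.8, 6.8]
grip_width: 0.021
gripper_force: 29.9
```

Request:
send_rows([
  {"dx":0.14,"dy":-1.8,"dz":0,"yaw":9,"gripper":0},
  {"dx":0.56,"dy":-3.55,"dz":0,"yaw":18,"gripper":0},
  {"dx":1.25,"dy":-5.22,"dz":0,"yaw":27,"gripper":0},
  {"dx":2.2,"dy":-6.76,"dz":0,"yaw":36,"gripper":0},
  {"dx":3.37,"dy":-8.13,"dz":0,"yaw":45,"gripper":0},
])

```text
clock: 31.7
tcp_pos: [0.5171, 0.2548, 0.2061]
orientation: [-2.841, -1.34, -0.008]
contact_force: [5.3, 2.8, 1.1]
grip_width: 0.0211
gripper_force: 29.5
```

Request:
send_rows([
  {"dx":0,"dy":0,"dz":0,"yaw":0,"gripper":0},
  {"dx":0,"dy":0,"dz":0,"yaw":0,"gripper":0},
])

```text
clock: 31.95
tcp_pos: [0.5174, 0.2546, 0.206]
orientation: [-2.835, -1.353, -0.006]
contact_force: [-1.0, 1.1, 8.9]
grip_width: 0.0209
gripper_force: 30.6
```

```bash
python3 - <<'E'
from h import *
delta((.5162,.2518,.205),-39.2); o=status.get_obs(); d=o['tcp_pos'][:2]-[.5889,.3409]; print(np.degrees(np.arctan2(d[1],d[0])), o['contact_force'])
E
```

```text
tcp [0.5174 0.2546 0.206 ] yaxis deg -39.0 tool d cm [-0.29  0.08  0.1 ] yaw 0.20991143065444362 j7 -1.5
-129.61292779872653 [-0.97174724  1.08162     8.91468177]
```

Request:
send_rows([
  {"dx":0,"dy":0,"dz":0,"yaw":0,"gripper":0.6},
  {"dx":0,"dy":0,"dz":0,"yaw":0,"gripper":0.6},
  {"dx":0,"dy":0,"dz":0,"yaw":0,"gripper":0.6},
  {"dx":0,"dy":0,"dz":-3.5,"yaw":0,"gripper":0.6},
  {"dx":0,"dy":0,"dz":-7,"yaw":0,"gripper":0.6},
])

```text
clock: 32.58
tcp_pos: [0.5157, 0.2533, 0.2745]
orientation: [-2.838, -1.348, 0.003]
contact_force: [0.3, 0.1, -0.7]
grip_width: 0.0515
gripper_force: 0.0
```

Request:
send_rows([
  {"dx":-5,"dy":2.7,"dz":0,"yaw":9,"gripper":0.6},
  {"dx":-10,"dy":5.4,"dz":0,"yaw":18,"gripper":0.6},
  {"dx":-15,"dy":8.1,"dz":0,"yaw":27,"gripper":0.6},
  {"dx":-20,"dy":10.8,"dz":0,"yaw":36,"gripper":0.6},
  {"dx":-25,"dy":13.6,"dz":0,"yaw":45,"gripper":0.6},
])

```text
clock: 33.2
tcp_pos: [0.4626, -0.0279, 0.2743]
orientation: [3.138, 0.151, 0.0]
contact_force: [0.8, -0.3, 0.1]
grip_width: 0.0513
gripper_force: 0.0
```

Request:
send_rows([
  {"dx":-1.6,"dy":5.5,"dz":0,"yaw":0,"gripper":0.6},
  {"dx":-3.2,"dy":11,"dz":0,"yaw":0,"gripper":0.6},
  {"dx":-4.8,"dy":16.5,"dz":0,"yaw":0,"gripper":0.6},
  {"dx":-6.4,"dy":22,"dz":0,"yaw":0,"gripper":0.6},
  {"dx":-8.1,"dy":27.3,"dz":0,"yaw":0,"gripper":0.6},
])

```text
clock: 33.83
tcp_pos: [0.4095, -0.3076, 0.2742]
orientation: [3.138, 0.159, -0.0]
contact_force: [0.3, 0.2, 0.3]
grip_width: 0.0512
gripper_force: 0.0
```

Request:
send_rows([
  {"dx":0,"dy":0,"dz":0,"yaw":0,"gripper":0.6},
  {"dx":0,"dy":0,"dz":0,"yaw":0,"gripper":0.6},
])

```text
clock: 34.08
tcp_pos: [0.4101, -0.3052, 0.274]
orientation: [-3.137, -0.159, 0.001]
contact_force: [0.0, 0.9, 0.9]
grip_width: 0.0512
gripper_force: 0.0
```

```bash
python3 - <<'E'
from bas import *
f,W,r,n=basket();print(r); Z=W[...,2]
for lo,hi,nm in((.008,.03,"plate"),(.04,.08,"bar")):
    m=(Z>lo)&(Z<hi)&(W[...,0]<.53)&(W[...,0]>.3)&(W[...,1]<-.17)&(W[...,1]>-.47)
    q=W[m];print(nm,rect(q))
for roi in [W[225:300,140:225]]:
    q=roi.reshape(-1,3);q=q[q[:,2]>.2];(x,y),_=cv2.minEnclosingCircle((q[:,:2]*1000).astype(np.float32));print("tip",x,y,"lever deg",np.degrees(np.arctan2(y-340.9,x-588.9)),"want -129.2")
delta((.4134,-.3055,.062),-83)
cv2.imwrite("pics/b5.png",f["color"][:,:,::-1])
E
```

```text
(array([ 0.6305726 , -0.31153396], dtype=float32), [np.float32(96.9541), np.float32(156.37907)], np.float32(83.99586))
plate (array([ 0.4188094, -0.3189831], dtype=float32), [np.float32(217.7494), np.float32(297.40002)], np.float32(93.45187))
bar (array([ 0.41353565, -0.3050989 ], dtype=float32), [np.float32(12.243283), np.float32(92.399185)], np.float32(6.655906))
tip 515.6867065429688 252.733642578125 lever deg -129.7062213132257 want -129.2
tcp [ 0.4105 -0.3046  0.2741] yaxis deg -84.1 tool d cm [ 0.28  0.14 21.21] yaw -1.1198566277719806 j7 -0.98
```

View pics/b5.png

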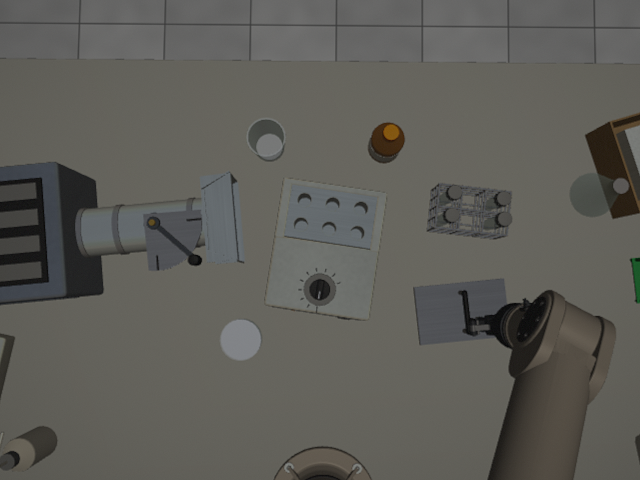

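The damper is half open, with its handle at (195,260), and the block is empty with all six wells visible. The basket, cover and glassware are undisturbed. Next I'll grip the cover's bar.

Request:
send_rows([
  {"dx":0.28,"dy":0.1,"dz":6,"yaw":0,"gripper":0.5},
  {"dx":0.28,"dy":0.1,"dz":12,"yaw":0,"gripper":0.5},
  {"dx":0.28,"dy":0.1,"dz":18,"yaw":0,"gripper":0.5},
  {"dx":0.28,"dy":0.1,"dz":21.2,"yaw":0,"gripper":0.5},
  {"dx":0.28,"dy":0.1,"dz":21.2,"yaw":0,"gripper":0.5},
], force=70)

```text
clock: 34.75
tcp_pos: [0.4123, -0.304, 0.0604]
orientation: [-3.134, -0.163, 0.006]
contact_force: [-0.2, -0.1, -0.1]
grip_width: 0.0427
gripper_force: 0.0
```

Request:
send_rows([
  {"dx":0,"dy":0,"dz":0,"yaw":0,"gripper":0},
  {"dx":0,"dy":0,"dz":0,"yaw":0,"gripper":0},
  {"dx":0,"dy":0,"dz":0,"yaw":0,"gripper":0},
  {"dx":0,"dy":0,"dz":0,"yaw":0,"gripper":0},
  {"dx":0,"dy":0,"dz":0,"yaw":0,"gripper":0},
])

```text
clock: 35.38
tcp_pos: [0.4145, -0.3067, 0.0643]
orientation: [3.136, 0.159, 0.005]
contact_force: [0.1, 2.8, 7.6]
grip_width: 0.0098
gripper_force: 68.3
```

```bash
python3 - <<'E'
from h import *
delta((.6131,-.0120,.24),-98); o=status.get_obs();print(o['grip_width'],o['gripper_force'])
E
```

```text
tcp [ 0.4145 -0.3067  0.0643] yaxis deg -84.2 tool d cm [ 22.8  -27.28 -17.55] yaw 13.809235038436256 j7 -1.05
0.009778152397581459 68.307945728302
```

Request:
send_rows([
  {"dx":0,"dy":0,"dz":-2,"yaw":0,"gripper":0},
  {"dx":0,"dy":0,"dz":-5,"yaw":0,"gripper":0},
  {"dx":0,"dy":0,"dz":-10,"yaw":0,"gripper":0},
  {"dx":0,"dy":0,"dz":-15,"yaw":0,"gripper":0},
  {"dx":0,"dy":0,"dz":-15,"yaw":0,"gripper":0},
])

```text
clock: 36.0
tcp_pos: [0.4152, -0.3079, 0.217]
orientation: [3.132, 0.157, 0.012]
contact_force: [0.1, 0.5, -4.1]
grip_width: 0.0099
gripper_force: 68.7
```

```bash
python3 - <<'E'
from bas import *
f,W,r,n=basket(); Z=W[...,2]
m=(Z>.13)&(Z<.185)&(W[...,0]<.53)&(W[...,0]>.3)&(W[...,1]<-.17)&(W[...,1]>-.47); print(rect(W[m]),np.median(W[m][:,2]))
delta((.6131,-.0120,.24),-98); o=status.get_obs();print(o['grip_width'],o['gripper_force'],o['contact_force'])
f=imaging.grab_frame("side");cv2.imwrite("pics/b6.png",f["color"][:,:,::-1])
E
```

```text
(array([ 0.4145991 , -0.30890808], dtype=float32), [np.float32(128.28807), np.float32(202.04437)], np.float32(95.754684)) 0.16721201405094666
tcp [ 0.4137 -0.3071  0.2144] yaxis deg -84.2 tool d cm [ 22.81 -27.35  -2.56] yaw 13.756115732687562 j7 -1.0
0.009524981701207075 68.67502212524414 [-0.27102503  0.95987321 -3.82472373]
```

View pics/b6.png

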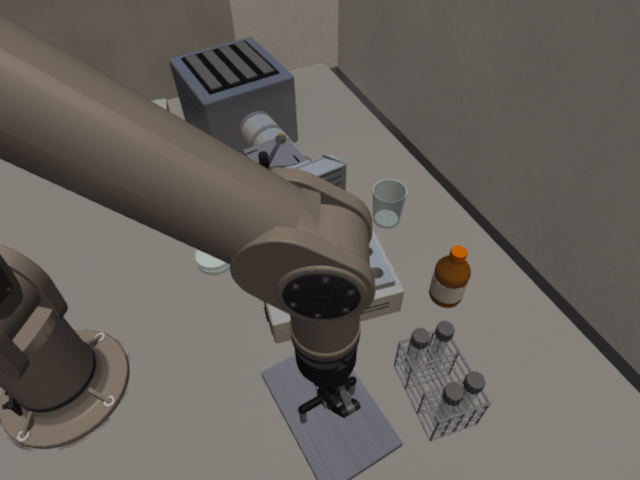

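The cover hangs level from the bar grip and all four tubes stand in the basket, with caps around (420,338) to (473,383). I'll carry the cover to the block.

Request:
send_rows([
  {"dx":0,"dy":0,"dz":-3,"yaw":0,"gripper":0},
  {"dx":1.5,"dy":-3,"dz":-6,"yaw":0,"gripper":0},
  {"dx":4,"dy":-8,"dz":-6,"yaw":0,"gripper":0},
  {"dx":7,"dy":-13,"dz":-6,"yaw":0,"gripper":0},
  {"dx":11,"dy":-17,"dz":-6,"yaw":0,"gripper":0},
])

```text
clock: 36.72
tcp_pos: [0.5042, -0.1243, 0.2704]
orientation: [-3.137, -0.159, 0.006]
contact_force: [1.5, -1.4, -3.1]
grip_width: 0.0093
gripper_force: 68.7
```

Request:
send_rows([
  {"dx":3.5,"dy":-3,"dz":0,"yaw":4,"gripper":0},
  {"dx":7,"dy":-6,"dz":0,"yaw":8,"gripper":0},
  {"dx":10,"dy":-9,"dz":0,"yaw":11,"gripper":0},
  {"dx":11.8,"dy":-10.4,"dz":0,"yaw":13.8,"gripper":0},
  {"dx":11.8,"dy":-10.4,"dz":0,"yaw":13.8,"gripper":0},
])

```text
clock: 37.35
tcp_pos: [0.612, -0.0087, 0.2696]
orientation: [-3.133, 0.215, 0.006]
contact_force: [-1.2, 0.1, -3.3]
grip_width: 0.0096
gripper_force: 68.7
```

Request:
send_rows([
  {"dx":0,"dy":0,"dz":0,"yaw":0,"gripper":0},
  {"dx":0,"dy":0,"dz":0,"yaw":0,"gripper":0},
])

```text
clock: 37.6
tcp_pos: [0.6115, -0.0123, 0.2716]
orientation: [3.133, -0.222, -0.002]
contact_force: [0.2, 0.4, -3.9]
grip_width: 0.0093
gripper_force: 68.8
```

```bash
cat > cov.py <<'E'
from bas import *
f=imaging.grab_frame("top");W=cloud(f);Z=W[...,2]; o=status.get_obs(); zc=o["tcp_pos"][2]-.047
m=(abs(Z-zc)<.012)&(W[...,0]<.75)&(W[...,0]>.5)&(W[...,1]<.13)&(W[...,1]>-.16)
m=cv2.morphologyEx(m.astype(np.uint8),cv2.MORPH_OPEN,np.ones((3,3))).astype(bool)
q=W[m]; r=rect(q); print("plate",r,np.median(q[:,2]),m.sum())
A=np.c_[q[:,:2]-q[:,:2].mean(0),np.ones(len(q))]; print("slope",np.linalg.lstsq(A,q[:,2],rcond=None)[0])
e=np.array([.6131,-.0120])-r[0]; t=o["tcp_pos"].copy(); t[:2]+=e; print("err",e); delta(t,-98)
cv2.imwrite("pics/cov.png",f["color"][:,:,::-1])
E
python3 cov.py
```

```text
plate (array([ 0.61068994, -0.01400713], dtype=float32), [np.float32(128.16982), np.float32(200.39142)], np.float32(82.03497)) 0.22176249024627037 1907
slope [-0.00203231  0.00316667  0.22176553]
err [0.00241006 0.00200713]
tcp [ 0.6117 -0.0122  0.272 ] yaxis deg -98.1 tool d cm [ 0.21 -0.23 -0.  ] yaw -0.10254785421767565 j7 -1.9
```

Request:
send_rows([
  {"dx":0.21,"dy":-0.23,"dz":3,"yaw":0,"gripper":0},
  {"dx":0.21,"dy":-0.23,"dz":6.5,"yaw":0,"gripper":0},
  {"dx":0.21,"dy":-0.23,"dz":9.5,"yaw":0,"gripper":0},
  {"dx":0.21,"dy":-0.23,"dz":10.3,"yaw":0,"gripper":0},
  {"dx":0.21,"dy":-0.23,"dz":10.3,"yaw":0,"gripper":0},
])

```text
clock: 38.28
tcp_pos: [0.6148, -0.0093, 0.1696]
orientation: [3.134, -0.221, 0.0]
contact_force: [-0.5, 0.4, -4.0]
grip_width: 0.0096
gripper_force: 68.7
```

```bash
python3 cov.py
```

```text
plate (array([ 0.61409247, -0.01101898], dtype=float32), [np.float32(128.11426), np.float32(200.2626)], np.float32(82.220665)) 0.11973539224021527 1665
slope [-0.0034462   0.00448245  0.1197645 ]
err [-0.00099247 -0.00098102]
tcp [ 0.6155 -0.0092  0.1705] yaxis deg -98.0 tool d cm [-0.08  0.11 -0.  ] yaw -0.04788818522145277 j7 -1.94
```

Request:
send_rows([
  {"dx":-0.08,"dy":0.1,"dz":0.6,"yaw":0,"gripper":0},
  {"dx":-0.08,"dy":0.1,"dz":1.2,"yaw":0,"gripper":0},
  {"dx":-0.08,"dy":0.1,"dz":1.8,"yaw":0,"gripper":0},
  {"dx":-0.08,"dy":0.1,"dz":1.8,"yaw":0,"gripper":0},
])

```text
clock: 38.83
tcp_pos: [0.614, -0.0097, 0.152]
orientation: [3.134, -0.22, 0.001]
contact_force: [-2.1, -0.1, 3.6]
grip_width: 0.0094
gripper_force: 69.7
```

```bash
python3 cov.py
```

```text
plate (array([ 0.6133503 , -0.01140969], dtype=float32), [np.float32(128.39392), np.float32(200.01843)], np.float32(81.99965)) 0.10189062322652176 1623
slope [0.00155469 0.00066657 0.10185183]
err [-0.00025027 -0.00059031]
tcp [ 0.614  -0.0097  0.152 ] yaxis deg -98.0 tool d cm [-0.02  0.06 -0.  ] yaw -0.017996899999346283 j7 -1.94
```

Seated, since the plate top reads 0.1019 m and the contact force has turned upward. I'll release and clear the area.

Request:
send_rows([
  {"dx":0,"dy":0,"dz":0,"yaw":0,"gripper":0.5},
  {"dx":0,"dy":0,"dz":0,"yaw":0,"gripper":0.5},
  {"dx":0,"dy":0,"dz":0,"yaw":0,"gripper":0.5},
  {"dx":0,"dy":0,"dz":-3,"yaw":0,"gripper":0.5},
  {"dx":0,"dy":0,"dz":-8,"yaw":0,"gripper":0.5},
])

```text
clock: 39.5
tcp_pos: [0.6126, -0.01, 0.2303]
orientation: [3.134, -0.22, -0.007]
contact_force: [0.3, -0.1, 0.0]
grip_width: 0.0425
gripper_force: 0.0
```

Request:
send_rows([
  {"dx":0,"dy":0,"dz":-4,"yaw":0,"gripper":0.5},
  {"dx":-4,"dy":3,"dz":-4,"yaw":0,"gripper":0.5},
  {"dx":-8,"dy":8,"dz":-4,"yaw":0,"gripper":0.5},
  {"dx":-11,"dy":13,"dz":-4,"yaw":0,"gripper":0.5},
  {"dx":-14,"dy":18,"dz":-4,"yaw":0,"gripper":0.5},
])

```text
clock: 40.12
tcp_pos: [0.4487, -0.1699, 0.2715]
orientation: [3.134, -0.22, 0.001]
contact_force: [0.6, -0.7, -0.6]
grip_width: 0.0428
gripper_force: 0.0
```

Request:
send_rows([
  {"dx":0,"dy":0,"dz":0,"yaw":0,"gripper":0.5},
  {"dx":0,"dy":0,"dz":0,"yaw":0,"gripper":0.5},
  {"dx":0,"dy":0,"dz":0,"yaw":0,"gripper":0.5},
])

```text
clock: 40.5
tcp_pos: [0.451, -0.1672, 0.2713]
orientation: [-3.134, 0.216, -0.001]
contact_force: [0.7, 0.5, 0.1]
grip_width: 0.0425
gripper_force: 0.0
```

```bash
sed -i 's/zc=o\["tcp_pos"\]\[2\]-.047/zc=.101/' cov.py; python3 cov.py; python3 -c "
from bas import *
print(basket()[2])"
```

```text
plate (array([ 0.65310216, -0.0223748 ], dtype=float32), [np.float32(204.30678), np.float32(221.93707)], np.float32(172.01682)) 0.10168260668881242 5606
slope [-0.00950425  0.00015037  0.10165028]
err [-0.04000216  0.0103748 ]
tcp [ 0.451  -0.1673  0.2713] yaxis deg -97.9 tool d cm [-4.1  -0.48 -0.  ] yaw 0.11832130106751038 j7 -1.52
(array([ 0.6305593, -0.3107607], dtype=float32), [np.float32(97.44548), np.float32(155.43481)], np.float32(83.74821))
```

View pics/cov.png

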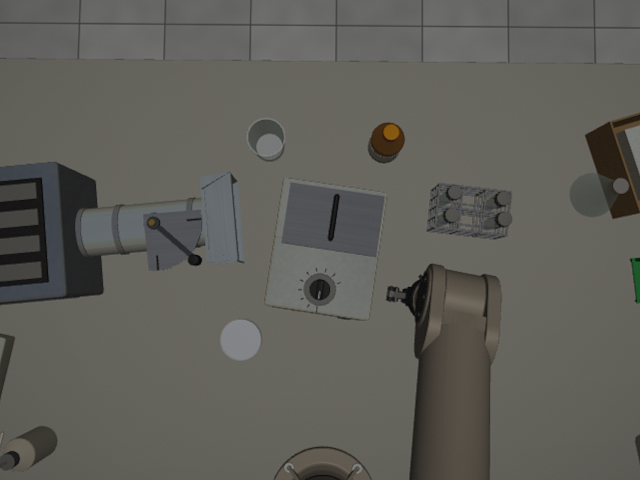

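The cover sits square over the block, with its bar running from (335,196) to (332,239). The knob is at off, the lever is on the middle mark with its handle at (195,260), and the tubes are in the basket. The wide rectangle in the last reading came from the measuring window also picking up the heater deck. Handing in.

```bash
python3 -c "
from bench import workorder
print(workorder.hand_in())"
```

```text
the job is handed in; nothing more can be done
None
```

The job is handed in (no verdict came back): all four tubes stand in the basket, the cover is seated on the block, the damper is at half open, the knob is off, and the other glassware is where it was.

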